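Make up the soldering kit and the cutting kit

TASK

Make up two kits from the stock behind the trays: the black-capped flux jar and the reel of solder in the blue tray; the bottle of cutting oil, the beech block and the eraser in the yellow tray, one thing to a compartment (any in its tray), each flat on the compartment floor, the same way up as now. Keep the jar and the bottle upright and set them down, do not drop them. Leave the red-capped jar where it stands.

Things in the scene. Friction and masses are not known exactly. Their poses are not given: they have to be found in the camera images.
- blue_tray: Blue tray for the soldering kit: shallow tray fixed to the bench, 84 mm (its x) by 165 mm (its y) plus a 9 mm tab at each end; rim and dividers 8 mm high, walls and floor 3 mm thick. Two square compartments 78 x 78 mm inside, grey floors, in a row along its y, centres at x = 0, y = -40.5 and +40.5 mm. Origin: centre of its underside, z up. At left or right near the bench's front edge, yaw up to 6 degrees.
- yellow_tray: Yellow tray for the cutting kit: shallow tray fixed to the bench, 84 mm (its x) by 246 mm (its y) plus a 9 mm tab at each end; rim and dividers 8 mm high, walls and floor 3 mm thick. Three square compartments 78 x 78 mm inside, grey floors, in a row along its y, centres at x = 0, y = -81, 0 and +81 mm. Origin: centre of its underside, z up. At left or right near the bench's front edge, yaw up to 6 degrees.
- flux_jar: Flux: round black jar with a BLACK screw cap and a label with a red band, diameter 54 mm, 74 mm tall (cap, 48 mm across, from 60 mm up), about 0.14 kg, upright among the stock between the trays and the back of the bench (look-alikes at the far left edge of the bench are not meant). Origin: centre of the underside; z is up along its axis.
- solder_reel: Reel of solder: blue plastic reel with silvery wire, lying flat (axis vertical), flanges 60 mm across, 4 mm thick, at bottom and top, winding between them about 52 mm across, 30 mm high overall, about 0.26 kg. Origin: centre of the underside; z is up along its axis.
- cutting_oil: Cutting oil: slim white bottle with white ribbed cap and blue label, diameter 42 mm, 96 mm tall (cap, 36 mm across, from 80 mm up), about 0.09 kg, standing upright. Origin: centre of the underside; z is up along its axis.
- setting_block: Plain beech (light wood) block lying flat: 32 mm (x) by 60 mm (y) by 22 mm high, about 0.03 kg. Origin: centre of the underside.
- eraser: White eraser in a blue sleeve, lying flat: 19 mm (x) by 42 mm (y) by 12 mm high, about 0.014 kg. Origin: centre of the underside.
- patina_jar: Patina, not part of any kit: round black jar with a RED screw cap, diameter 60 mm, 61 mm tall, loose, stands among the stock. Origin: centre of the underside; z is up along its axis.
Mind the look-alikes: they are no part of the job. Several things look just like the flux_jar: the one meant starts nearest to the robot's base.

How it is judged (in metres and radians):
At the end, for the whole second after the job is handed in: Flux jar and reel in the blue tray, oil, block and eraser in the yellow, one to a compartment (within 32 mm of its centre along each tray axis), underside within 2.5 mm of its floor, tilt under 0.1 rad, released, at rest; red-capped jar upright within 15 mm of its start ((((x of flux_jar in the frame of blue_tray between -0.032 and 0.032 m and y of flux_jar in the frame of blue_tray between -0.0725 and -0.0085 m) and (x of solder_reel in the frame of blue_tray between -0.032 and 0.032 m and y of solder_reel in the frame of blue_tray between 0.0085 and 0.0725 m)) or ((x of flux_jar in the frame of blue_tray between -0.032 and 0.032 m and y of flux_jar in the frame of blue_tray between 0.0085 and 0.0725 m) and (x of solder_reel in the frame of blue_tray between -0.032 and 0.032 m and y of solder_reel in the frame of blue_tray between -0.0725 and -0.0085 m))) and (((x of cutting_oil in the frame of yellow_tray between -0.032 and 0.032 m and y of cutting_oil in the frame of yellow_tray between -0.113 and -0.049 m) and (x of setting_block in the frame of yellow_tray between -0.032 and 0.032 m and y of setting_block in the frame of yellow_tray between -0.032 and 0.032 m) and (x of eraser in the frame of yellow_tray between -0.032 and 0.032 m and y of eraser in the frame of yellow_tray between 0.049 and 0.113 m)) or ((x of cutting_oil in the frame of yellow_tray between -0.032 and 0.032 m and y of cutting_oil in the frame of yellow_tray between -0.113 and -0.049 m) and (x of setting_block in the frame of yellow_tray between -0.032 and 0.032 m and y of setting_block in the frame of yellow_tray between 0.049 and 0.113 m) and (x of eraser in the frame of yellow_tray between -0.032 and 0.032 m and y of eraser in the frame of yellow_tray between -0.032 and 0.032 m)) or ((x of cutting_oil in the frame of yellow_tray between -0.032 and 0.032 m and y of cutting_oil in the frame of yellow_tray between -0.032 and 0.032 m) and (x of setting_block in the frame of yellow_tray between -0.032 and 0.032 m and y of setting_block in the frame of yellow_tray between -0.113 and -0.049 m) and (x of eraser in the frame of yellow_tray between -0.032 and 0.032 m and y of eraser in the frame of yellow_tray between 0.049 and 0.113 m)) or ((x of cutting_oil in the frame of yellow_tray between -0.032 and 0.032 m and y of cutting_oil in the frame of yellow_tray between -0.032 and 0.032 m) and (x of setting_block in the frame of yellow_tray between -0.032 and 0.032 m and y of setting_block in the frame of yellow_tray between 0.049 and 0.113 m) and (x of eraser in the frame of yellow_tray between -0.032 and 0.032 m and y of eraser in the frame of yellow_tray between -0.113 and -0.049 m)) or ((x of cutting_oil in the frame of yellow_tray between -0.032 and 0.032 m and y of cutting_oil in the frame of yellow_tray between 0.049 and 0.113 m) and (x of setting_block in the frame of yellow_tray between -0.032 and 0.032 m and y of setting_block in the frame of yellow_tray between -0.113 and -0.049 m) and (x of eraser in the frame of yellow_tray between -0.032 and 0.032 m and y of eraser in the frame of yellow_tray between -0.032 and 0.032 m)) or ((x of cutting_oil in the frame of yellow_tray between -0.032 and 0.032 m and y of cutting_oil in the frame of yellow_tray between 0.049 and 0.113 m) and (x of setting_block in the frame of yellow_tray between -0.032 and 0.032 m and y of setting_block in the frame of yellow_tray between -0.032 and 0.032 m) and (x of eraser in the frame of yellow_tray between -0.032 and 0.032 m and y of eraser in the frame of yellow_tray between -0.113 and -0.049 m))) and z of flux_jar in the frame of blue_tray between 0.0005 and 0.0055 m and angle between each of flux_jar, solder_reel, cutting_oil, setting_block, eraser, patina_jar's own z axis and vertical below 0.1 rad and linear speed of each of flux_jar, solder_reel, cutting_oil, setting_block, eraser below 0.02 m/s and angular speed of each of flux_jar, solder_reel, cutting_oil, setting_block, eraser below 1 rad/s and z of solder_reel in the frame of blue_tray between 0.0005 and 0.0055 m and z of cutting_oil in the frame of yellow_tray between 0.0005 and 0.0055 m and z of setting_block in the frame of yellow_tray between 0.0005 and 0.0055 m and z of eraser in the frame of yellow_tray between 0.0005 and 0.0055 m and distance of patina_jar from where it was at the start of the episode below 0.015 m); the robot touches nothing.
It fails at once if the red-capped jar is moved by more than 30 mm or tipped (distance of patina_jar from where it was at the start of the episode above 0.03 m or angle between patina_jar's own z axis and vertical above 0.35 rad).
It fails at once if the black-capped jar is tipped by more than about 40 degrees (angle between flux_jar's own z axis and vertical above 0.7 rad).
It fails at once if the black-capped jar is let go more than 35 mm above the bench (height (world z) of flux_jar above 0.035 m and contact force between the fingers and flux_jar below 0.02 N).
It fails at once if the white-capped bottle is tipped by more than about 40 degrees (angle between cutting_oil's own z axis and vertical above 0.7 rad).
It fails at once if the white-capped bottle is let go more than 35 mm above the bench (height (world z) of cutting_oil above 0.035 m and contact force between the fingers and cutting_oil below 0.02 N).
It also fails if it takes over 115 s, if anything falls off the work surface, if the arm or the gripper's body presses on something with over 40 N, if the wrist force passes 120 N, or if a joint passes its speed limit or range.

ROBOT

A 6-joint arm with a two-finger parallel gripper is mounted at the origin on a cart in front of the work surface, level with it; the furniture and walls round the work are solid. World frame = base frame: x ahead of the robot, y to its left, z up, the work surface at z = 0. Lengths are in mm, angles in rad, forces in N, time in s.
With the tool pointing down it reaches from about 350 to 875 mm from the base axis. Payload 4.2 kg.
Tool frame: the origin (TCP) lies at the very end of the fingers, on their centre line; the grasp point (between the pads) lies 19 mm behind it (arm.grasp_offset is the distance from the TCP to the grasp point, in mm); z points along the fingers, y is the direction in which the jaws open and shut (so a half turn about z gives the same grasp; the last joint's range is limited). The gripper opens to 85 mm and grips with 20 to 120 N. Pads are 22 mm wide; open, the fingers measure 114 mm over their backs; the gripper's body (76 mm by 85 mm) begins 54 mm behind the grasp point. The pads swing forward as they close: fully open they stand 13 mm farther back than shut.
Start: joints at [1.441, 0.385, 0.008, 0, -1.194, -0.259], TCP at [236.891, 578.344, 231.312] pointing down, gripper open.
Joint ranges: [-3.14, 3.14], [-1.21, 2.06], [-1.07, 1.41], [-3.16, 2.05], [-2.99, -0.16], [-3.1, 3.1]. Speed limits (rad/s): [2.79, 2.79, 3.14, 3.14, 3.14, 3.14].

INTERFACE

Orientations are given as a unit quaternion [x, y, z, w].
In Python, from bench import arm gives the robot as it stands.
- The arm moves only by the tool arm_command, never from a script. Its argument "commands" is one flat list of numbers, 4 for each row, row after row: the shift along the tool's x, y, z in m, then the turn about the tool's z in degrees. In form: [tx, ty, tz, roll, tx, ty, tz, roll, ...]. A call has exactly 5 rows; each row shifts and turns the pose as measured when the row begins, along the tool's axes as they then stand; what a row does not reach is not made up. A row lasts 1/10 s, in which the tool goes at most 50 mm and 8.59 degrees, less where a joint would pass 70% of its speed; a pose out of reach is approached as far as the arm can. A call with a gripper value outside its range is refused whole. "jaw" is the opening, from 0 (shut) to 1 (fully open), set as the call begins (left out, the last holds). The fingers move at their own pace and stop on an object; the grip force is fixed at half the most. Time passes only in rows, so rows that do not move let the fingers close, or fill a call up. It gives the time, the measured TCP pose, the force and the opening at its end, in the units of the state.
- arm.read_state(): the state, without advancing time (a new reading comes with each control period).
- arm.get_image(name): name is "scene" or "top" or "wrist"; returns the picture (400x640x3 uint8, red, green, blue); there is no depth.
- arm.camera_info(name): a dict with "camera_matrix" (3x3 intrinsics, pixels), "k1" (the pictures are not rectified: a ray, as slopes to the right and down, at radius r is drawn at 1 + k1 r^2 times it, then the intrinsics apply), "world_from_camera" (4x4, takes a point from camera to world coordinates). Camera axes: x right, y down, z forward; pixel columns grow to the right and rows downward; lengths in mm; the calibration is good to about 2 mm. A picture is of the moment at which its call begins: read the wrist's pose just before it. camera_info takes no time and is no camera call; for the wrist camera it gives the pose at the moment of the call.
- arm.job_done(): hands the job in, once; it reports no verdict.
Trained networks look in the newest picture that a camera, given by its name, has taken for a name from the list of things; names that differ only in an ending like _2 or _b are one class to them, and where a whole thing is asked for, a point or a joint stands for the part that bears it (a point fixed in the world has none). Each returns a list of dicts, best first, with "confidence" (0 to 1); they miss things now and then, are a little off and sometimes report something else, mostly with a low value. They report only what shows in the picture. A call takes as long as a camera call. They do not tell look-alikes from the thing itself.
- arm.regions_of(camera, target): "mask" (400x640 bool, what is visible of it).
- arm.place_of(camera, target): "centre" ([x, y, z] in mm, in the coordinates of the camera as it stood for that picture, good to about 4 mm: a listed point, or the origin of a listed thing).
The state is a dict: "clock": time; "joints": joint angles; "joint_vel": joint speeds; "joint_efforts": joint torques, N m; "position": TCP position; "ee_rot": TCP orientation; "contact_force": force on the tool from outside, world axes, zero at the start; "wrist_torque": the same for the moment, N m; "gripper_width": finger opening in mm.
Only numpy, scipy, OpenCV 4.12 (cv2) and the standard library are available. Lean on these libraries where they do the work, as an engineer would, in place of code of your own. Each camera call takes 0.05 s, during which the arm holds its last target.

## Working session

There is one attempt and no reset: what is moved stays moved. The work goes in short steps, Python scripts to look and compute and a tool call to move; the robot and the scene stay as the last step left them, time stands still between calls to the robot, and variables do not carry over. Pictures are saved under pics/ and viewed, and the job is handed in when it is done.

Besides the shell and the picture viewer there is one more tool, called after ">>>" as a command line: name --argument value ..., lists and objects as JSON in quotes. arm_command: Moves the arm, as the interface text tells. Its arguments: {"type":"object","properties":{"commands":{"type":"array"},"jaw":{"type":"number"}},"required":["commands"]}

```bash
ls; mkdir -p pics; python3 - <<'E'
from bench import arm
import cv2
s=arm.read_state(); print(s)
for n in ("scene","top"):
    im=arm.get_image(n); cv2.imwrite(f"pics/{n}0.png",im[:,:,::-1]); print(n,arm.camera_info(n))
print(arm.grasp_offset, arm.read_state()['clock'])
E
```

```text
pics
{'clock': 0.0, 'joints': array([ 1.44056657e+00,  3.85560317e-01,  6.59796080e-03, -4.87987708e-04,
       -1.19398200e+00, -2.58586248e-01]), 'joint_vel': array([ 0.00230561,  0.00167542, -0.00031834,  0.00070818,  0.00083225,
        0.00045191]), 'joint_efforts': array([-5.43332699e-04, -3.92287731e+01,  1.88401973e+01,  4.18617100e+00,
       -4.64837343e-03, -9.05699835e-07]), 'position': array([236.70420028, 577.80518211, 230.21003522]), 'ee_rot': array([ 9.81144221e-01, -1.93273932e-01, -1.57430991e-04,  1.08634989e-03]), 'contact_force': array([-0.7260476 ,  0.16065294, -0.27978134]), 'wrist_torque': array([-0.04790254,  0.00301336, -0.03478854]), 'gripper_width': 85.37844143525709}
scene {'camera_matrix': array([[402.66453822,   0.        , 318.98548259],
       [  0.        , 402.66453822, 197.03041503],
       [  0.        ,   0.        ,   1.        ]]), 'k1': -0.05940541194007383, 'world_from_camera': array([[-9.11970259e-01, -2.22108004e-01,  3.44932285e-01,
         3.15459512e+02],
       [-4.10218477e-01,  4.82265246e-01, -7.74042010e-01,
         8.36176800e+02],
       [ 5.57207273e-03, -8.47400889e-01, -5.30924369e-01,
         4.99972876e+02],
       [ 0.00000000e+00,  0.00000000e+00,  0.00000000e+00,
         1.00000000e+00]])}
top {'camera_matrix': array([[506.02675653,   0.        , 313.21581858],
       [  0.        , 506.02675653, 199.84488551],
       [  0.        ,   0.        ,   1.        ]]), 'k1': -0.09640634548022574, 'world_from_camera': array([[ 1.69179146e-02, -9.98701890e-01,  4.80449787e-02,
         5.49195446e+02],
       [-9.99855709e-01, -1.69719466e-02, -7.16862702e-04,
         1.80138705e+02],
       [ 1.53134895e-03, -4.80259184e-02, -9.98844916e-01,
         1.03617607e+03],
       [ 0.00000000e+00,  0.00000000e+00,  0.00000000e+00,
         1.00000000e+00]])}
18.700000000000003 0.1
```

View pics/scene0.png

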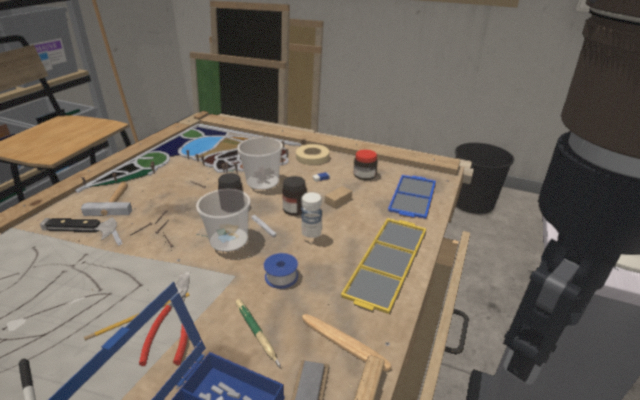

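View pics/top0.png

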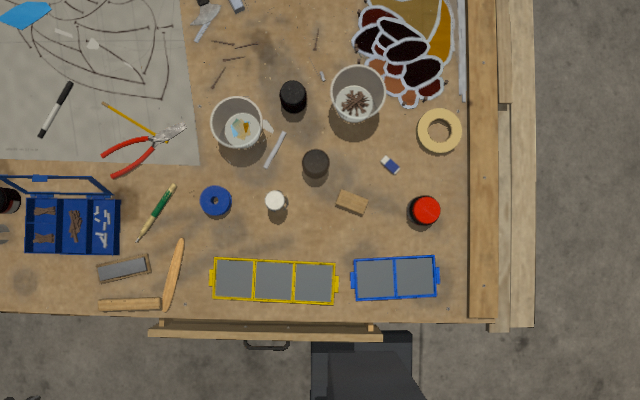

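The black-capped candidates in the top view are at (315,163), (293,97) and one at the far left edge, (5,200). (315,163) is nearest the base, because the image bottom is toward the robot. I'll measure and then confirm it in a crop.

```bash
cat > h.py <<'E'
from bench import arm
import numpy as np, cv2
from scipy.spatial.transform import Rotation as R
def rays(ci,px):
    K=ci['camera_matrix'];k=ci['k1']
    d=(np.atleast_2d(px).astype(float)-K[:2,2])/np.array([K[0,0],K[1,1]])
    u=d.copy()
    for _ in range(20): u=d/(1+k*(u**2).sum(1,keepdims=True))
    T=ci['world_from_camera']
    return T[:3,3],np.c_[u,np.ones(len(u))]@T[:3,:3].T
def at_z(ci,px,z):
    o,r=rays(ci,px); return o+r*((z-o[2])/r[:,2])[:,None]
def to_px(ci,P):
    T=np.linalg.inv(ci['world_from_camera']);P=np.atleast_2d(P)
    c=P@T[:3,:3].T+T[:3,3];u=c[:,:2]/c[:,2:]
    u=u*(1+ci['k1']*(u**2).sum(1,keepdims=True));K=ci['camera_matrix']
    return u*[K[0,0],K[1,1]]+K[:2,2]
def plan(x,y,z,yaw=None):
    """yaw= world angle (deg) of jaw (tool y) axis, mod 180; prints tool-frame delta"""
    s=arm.read_state();q=R.from_quat(s['ee_rot']);M=q.as_matrix()
    d=np.array([x,y,z])-s['position']
    t=M.T@d/1000
    yj=np.degrees(np.arctan2(M[1,1],M[0,1]))
    out=''
    if yaw is not None:
        a=(yaw-yj+90)%180-90   # world turn ccw; tool z down -> roll=-a
        out=f' roll {-a:.1f} (or {-a-180*np.sign(-a):.1f}), j6 {s["joints"][5]:.2f}'
    print(f't{s["clock"]:.2f} pos',s['position'].round(1),f'jaw dir {yj:.1f} w{s["gripper_width"]:.1f} tool delta m',t.round(4),out,'tilt',np.degrees(np.arccos(-M[2,2])).round(2),'F',s['contact_force'].round(1))
E
python3 - <<'E'
from h import *
im=arm.get_image('top');ci=arm.camera_info('top')
T=ci['world_from_camera']
vis=im.copy()
H=dict(flux_jar=74,solder_reel=30,cutting_oil=96,setting_block=22,eraser=12,patina_jar=61,blue_tray=8,yellow_tray=8)
for n in H:
    p=arm.place_of('top',n);r=arm.regions_of('top',n)
    for a in p[:4]:
        w=T[:3,:3]@np.array(a['centre'])+T[:3,3]
        print(n,'place',round(a['confidence'],2),w.round(1),to_px(ci,w).round(0)[0])
    for a in r[:4]:
        m=a['mask'];ys,xs=np.nonzero(m);c=(xs.mean(),ys.mean())
        rc=cv2.minAreaRect(np.c_[xs,ys].astype(np.float32))
        bx=cv2.boxPoints(rc)
        wb=at_z(ci,bx,H[n])
        e1=wb[1]-wb[0];e2=wb[2]-wb[1]
        print('   region',round(a['confidence'],2),np.round(c,1),m.sum(),'rect ctr@top',wb.mean(0).round(1)[:2],'sizes',np.linalg.norm(e1).round(1),np.degrees(np.arctan2(e1[1],e1[0])).round(1),np.linalg.norm(e2).round(1),np.degrees(np.arctan2(e2[1],e2[0])).round(1))
print(arm.read_state()['clock'])
c=cv2.resize(im[60:310,200:460],None,fx=2.3,fy=2.3,interpolation=cv2.INTER_CUBIC);cv2.imwrite('pics/crop1.png',c[:,:,::-1])
E
```

```text
flux_jar place 0.85 [6.679e+02 1.814e+02 3.000e-01] [313. 166.]
flux_jar place 0.19 [4.345e+02 2.570e+02 1.000e-01] [274. 280.]
   region 0.67 [315.4 163. ] 628 rect ctr@top [666.1 177.2] sizes 49.8 -89.0 53.8 -179.1
   region 0.58 [293.5  96.5] 703 rect ctr@top [795.6 221.9] sizes 50.4 -89.1 63.0 -179.0
solder_reel place 0.9 [ 5.984e+02  3.761e+02 -1.000e-01] [218. 199.]
   region 0.78 [215.3 199.9] 718 rect ctr@top [594.5 375.1] sizes 56.9 -17.0 63.2 -107.4
cutting_oil place 0.58 [591.5 251.1   1.2] [278. 203.]
   region 0.9 [275.4 200. ] 376 rect ctr@top [592.9 250.6] sizes 41.0 -89.0 37.3 -178.9
   region 0.64 [351.6 200.9] 449 rect ctr@top [593.7 107.9] sizes 28.8 -20.4 55.4 -110.3
   region 0.42 [273.2 280.7] 5329 rect ctr@top [443.4 251. ] sizes 80.7 -1.2 240.8 -91.3
   region 0.38 [395.  277.4] 3671 rect ctr@top [452.5  25.6] sizes 167.7 -86.1 82.8 -176.1
setting_block place 0.57 [594.2  99.6   0.9] [352. 203.]
   region 0.91 [351.  200.9] 475 rect ctr@top [597.1 102.9] sizes 33.6 -20.9 60.1 -110.9
eraser place 0.73 [673.6  20.5   3. ] [391. 165.]
   region 0.57 [389.5 163.9] 188 rect ctr@top [673.8  24.6] sizes 19.0 -44.1 40.4 -134.3
patina_jar place 0.57 [583.1 -40.8   1.7] [420. 209.]
blue_tray place 0.94 [443.3   6.2   1.1] [397. 277.]
   region 0.6 [394.9 277.9] 3690 rect ctr@top [442.7  10.9] sizes 184.3 -85.4 90.4 -175.4
   region 0.23 [352.1 201.3] 474 rect ctr@top [596.8 100.7] sizes 34.0 -20.5 60.5 -110.4
yellow_tray place 0.61 [433.1 258.3  -2.3] [273. 280.]
   region 0.93 [273.2 280.6] 5338 rect ctr@top [433.5 257.8] sizes 86.6 -1.7 264.9 -91.8
0.95
```

View pics/crop1.png

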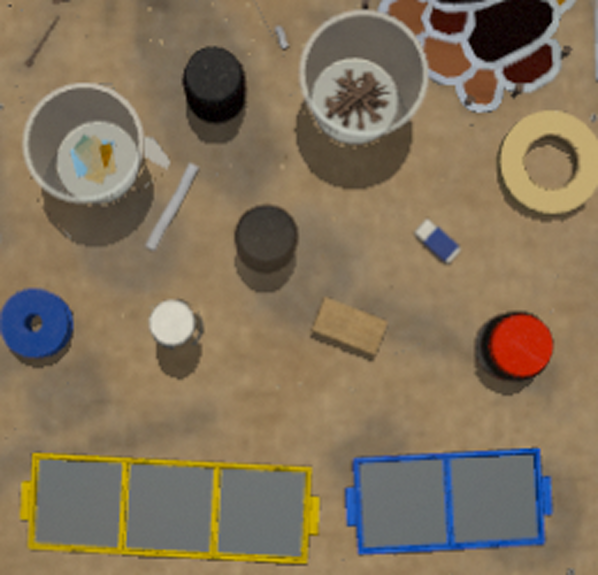

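```bash
python3 - <<'E'
from h import *
ci=arm.camera_info('top')
for n,c,z in (('flux',(266,234),74),('flux2',(215,80),74),('oil',(172,322),96),('reel',(37,323),30),('patina',(520,345),61)):
    p=np.array(c)/2.3+[200,60]; w=at_z(ci,p,z)[0]; print(n,p.round(1),w.round(1),np.hypot(*w[:2]).round())
print(at_z(ci,[5,200],70))
im=arm.get_image('scene')
c=cv2.resize(im[130:300,190:450],None,fx=3,fy=3,interpolation=cv2.INTER_CUBIC);cv2.imwrite('pics/crop2.png',c[:,:,::-1])
sc=arm.camera_info('scene')
for w in ([667,180,40],[796,222,40],[592,251,50],[597,376,30]): print(w,to_px(sc,w).round(0))
plan(667,180,130,90)
E
```

```text
flux [315.7 161.7] [668.5 176.   74. ] 691.0
flux2 [293.5  94.8] [797.9 221.   74. ] 828.0
oil [274.8 200. ] [592.9 251.   96. ] 644.0
reel [216.1 200.4] [593.1 373.3  30. ] 701.0
patina [426.1 210. ] [580.1 -39.6  61. ] 581.0
[[584.95688353 791.63811994  70.        ]]
[667, 180, 40] [[294. 195.]]
[796, 222, 40] [[233. 191.]]
[592, 251, 50] [[311. 216.]]
[597, 376, 30] [[279. 262.]]
t1.00 pos [236.9 578.3 231.3] jaw dir -112.3 w85.4 tool delta m [0.549  0.2056 0.1013]  roll -22.3 (or 157.7), j6 -0.26 tilt 0.0 F [ 0.7 -0.4 -0.3]
```

View pics/crop2.png

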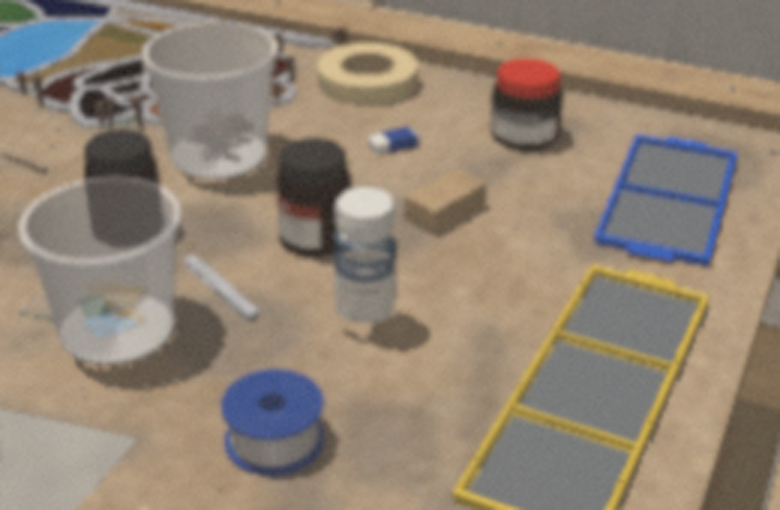

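Scene crop: the red-banded, black-capped jar is at scene pixel (294,195), which matches top (315,163). It is 691 mm from the base, against 828 mm for the one at (293,97) and about 980 mm for the one at the left edge, so it is the flux jar. I'll take the reel first, turning the jaws to lie along world x.

>>> arm_command --commands '[0, 0, 0, 8.5, 0, 0, 0, 8.5, 0, 0, 0, 8.5, 0, 0, 0, 8.5, 0, 0, 0, 8.5]' --jaw 1

```text
clock: 1.5
position: [236.9, 578.3, 231.3]
ee_rot: [0.841, -0.541, -0.0, -0.0]
contact_force: [0.5, -0.6, -0.4]
gripper_width: 85.1
```

>>> arm_command --commands '[0, 0, 0, 8.5, 0, 0, 0, 8.5, 0, 0, 0, 8.5, 0, 0, 0, 0, 0, 0, 0, 0]'

```text
clock: 2.0
position: [236.9, 578.3, 231.3]
ee_rot: [-0.7, 0.714, 0.0, -0.0]
contact_force: [-0.4, 0.5, 1.0]
gripper_width: 85.4
```

```bash
python3 -c "
from h import *
plan(595,374,120,0)"
```

```text
t2.00 pos [236.9 578.3 231.3] jaw dir 178.9 w85.4 tool delta m [ 0.1972 -0.3621  0.1113]  roll -1.1 (or 178.9), j6 -1.46 tilt 0.0 F [-0.4  0.5  1. ]
```

>>> arm_command --commands '[0.02, -0.036, 0.011, -1.1, 0.02, -0.036, 0.011, 0, 0.02, -0.036, 0.011, 0, 0.02, -0.036, 0.011, 0, 0.02, -0.036, 0.011, 0]'

```text
clock: 2.5
position: [419.1, 481.5, 177.2]
ee_rot: [0.716, -0.698, -0.002, -0.003]
contact_force: [0.1, 1.7, 0.5]
gripper_width: 85.4
```

>>> arm_command --commands '[0.02, -0.036, 0.011, 0, 0.02, -0.036, 0.011, 0, 0.02, -0.036, 0.011, 0, 0.02, -0.036, 0.011, 0, 0.02, -0.036, 0.011, 0]'

```text
clock: 3.0
position: [609.8, 383.5, 120.3]
ee_rot: [0.722, -0.692, -0.001, -0.004]
contact_force: [-0.2, -0.5, 0.5]
gripper_width: 85.4
```

```bash
python3 -c "
from h import *
plan(595,374,120,0)
ci=arm.camera_info('wrist');im=arm.get_image('wrist');T=ci['world_from_camera']
cv2.imwrite('pics/w1.png',im[:,:,::-1]);print(T.round(2))
for a in arm.place_of('wrist','solder_reel')[:2]: print(a['confidence'],T[:3,:3]@a['centre']+T[:3,3])
for a in arm.regions_of('wrist','solder_reel')[:2]:
  ys,xs=np.nonzero(a['mask']);print(a['confidence'],xs.min(),xs.max(),ys.min(),ys.max())
print(to_px(ci,[595,374,30]))
"
```

```text
t3.00 pos [609.8 383.5 120.3] jaw dir -177.6 w85.4 tool delta m [0.0088 0.0151 0.0001]  roll 2.4 (or -177.6), j6 -0.74 tilt 0.51 F [-0.2 -0.5  0.5]
[[-1.0000e+00 -4.0000e-02 -1.0000e-02  6.1181e+02]
 [-4.0000e-02  9.6000e-01  2.9000e-01  3.1086e+02]
 [-0.0000e+00  2.9000e-01 -9.6000e-01  2.6163e+02]
 [ 0.0000e+00  0.0000e+00  0.0000e+00  1.0000e+00]]
0.72 [590.41692828 376.73641662  -1.80381359]
0.75 307 383 155 235
0.4 475 639 0 213
[[343.18320641 193.58661252]]
```

View pics/w1.png

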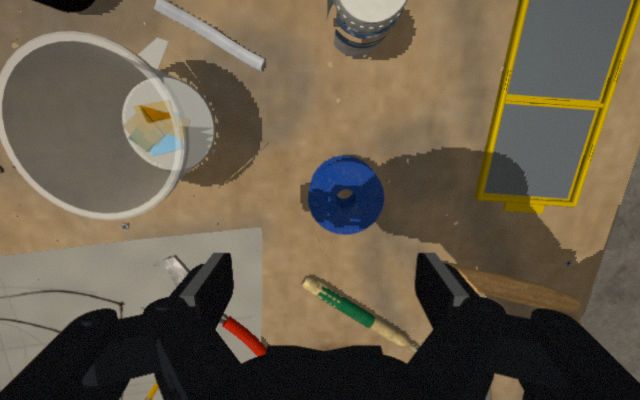

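>>> arm_command --commands '[0.005, 0.008, 0.02, 2.4, 0.004, 0.007, 0.025, 0, 0, 0, 0.025, 0, 0, 0, 0.01, 0, 0, 0, 0, 0]'

```text
clock: 3.65
position: [593.4, 377.3, 40.3]
ee_rot: [0.709, -0.705, -0.001, -0.006]
contact_force: [0.1, -0.4, -0.2]
gripper_width: 85.6
```

```bash
python3 -c "
from h import *
plan(595,374,8,0)"
```

```text
t3.65 pos [593.4 377.3  40.3] jaw dir -179.7 w85.6 tool delta m [ 0.0036 -0.0014  0.0323]  roll 0.3 (or -179.7), j6 -0.79 tilt 0.72 F [ 0.1 -0.4 -0.2]
```

>>> arm_command --commands '[0.003, -0.001, 0.012, 0, 0, 0, 0.012, 0, 0, 0, 0.008, 0, 0, 0, 0.002, 0, 0, 0, 0, 0]'

```text
clock: 4.15
position: [596.0, 377.3, 7.4]
ee_rot: [0.71, -0.704, -0.001, -0.009]
contact_force: [1.0, 0.4, 0.7]
gripper_width: 85.1
```

```bash
python3 -c "
from h import *
plan(595,374,6,0)"
```

```text
t4.15 pos [596.  377.3   7.4] jaw dir -179.5 w85.1 tool delta m [0.0033 0.001  0.0013]  roll 0.5 (or -179.5), j6 -0.78 tilt 1.07 F [1.  0.4 0.7]
```

>>> arm_command --commands '[0.003, 0.001, 0.001, 0, 0, 0, 0, 0, 0, 0, 0, 0, 0, 0, 0, 0, 0, 0, 0, 0]'

```text
clock: 4.65
position: [595.9, 374.4, 7.8]
ee_rot: [0.71, -0.704, -0.001, -0.011]
contact_force: [0.6, 0.1, -0.1]
gripper_width: 85.2
```

>>> arm_command --commands '[0, 0, 0, 0, 0, 0, 0, 0, 0, 0, 0, 0, 0, 0, 0, 0, 0, 0, 0, 0]' --jaw 0

```text
clock: 5.15
position: [595.3, 374.3, 9.1]
ee_rot: [0.71, -0.704, -0.001, -0.01]
contact_force: [-0.2, -1.0, 0.9]
gripper_width: 55.8
```

```bash
python3 -c "
from h import *
plan(595,374,80,0)"
```

```text
t5.15 pos [595.3 374.3   9.1] jaw dir -179.5 w55.8 tool delta m [-0.0009 -0.0007 -0.0709]  roll 0.5 (or -179.5), j6 -0.78 tilt 1.17 F [-0.2 -1.   0.9]
```

>>> arm_command --commands '[0, 0, 0, 0, 0, 0, 0, 0, 0, 0, 0, 0, 0, 0, 0, 0, 0, 0, 0, 0]'

```text
clock: 5.65
position: [595.3, 374.3, 9.1]
ee_rot: [0.71, -0.704, -0.001, -0.01]
contact_force: [-0.2, -2.0, 1.8]
gripper_width: 55.4
```

```bash
python3 -c "
from h import *
plan(595,374,80,0)
im=arm.get_image('wrist');cv2.imwrite('pics/w2.png',im[:,:,::-1])"
```

```text
t5.65 pos [595.3 374.3   9.1] jaw dir -179.5 w55.4 tool delta m [-0.0008 -0.0007 -0.0709]  roll 0.5 (or -179.5), j6 -0.78 tilt 1.16 F [-0.2 -2.   1.8]
```

View pics/w2.png

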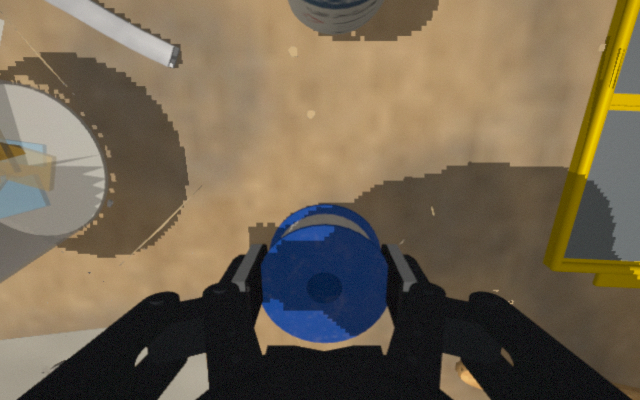

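>>> arm_command --commands '[0, 0, -0.01, 0, 0, 0, -0.02, 0, 0, 0, -0.025, 0, 0, 0, -0.02, 0, 0, 0, 0, 0]'

```text
clock: 6.2
position: [591.4, 370.9, 81.3]
ee_rot: [0.709, -0.705, -0.002, -0.005]
contact_force: [1.0, 1.5, -3.0]
gripper_width: 55.5
```

```bash
python3 -c "
from h import *
plan(595,374,110,0)
im=arm.get_image('wrist');cv2.imwrite('pics/w3.png',im[:,:,::-1])
im=arm.get_image('scene');cv2.imwrite('pics/s3.png',cv2.resize(im[100:330,200:520],None,fx=2.2,fy=2.2)[:,:,::-1])"
```

```text
t6.20 pos [591.4 370.9  81.3] jaw dir -179.6 w55.5 tool delta m [-0.0034 -0.0037 -0.0287]  roll 0.4 (or -179.6), j6 -0.78 tilt 0.58 F [ 1.   1.5 -3. ]
```

View pics/w3.png

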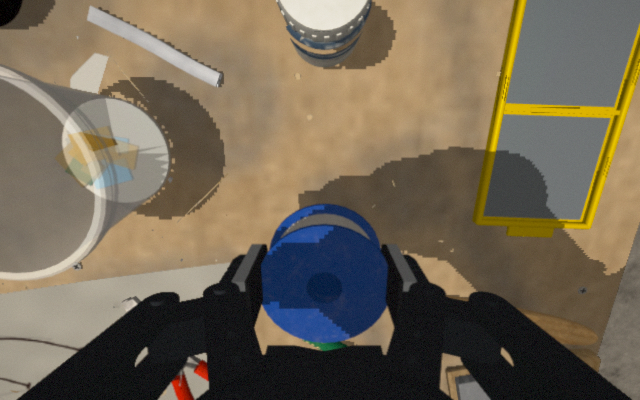

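View pics/s3.png

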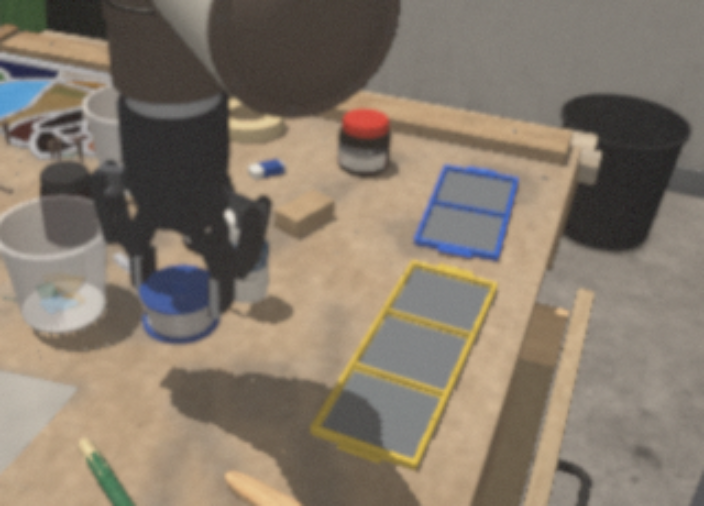

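```bash
python3 - <<'E'
from h import *
ci=arm.camera_info('top');im=cv2.imread('pics/top0.png').astype(int)
b,g,r=im[...,0],im[...,1],im[...,2]
# grey floors
m=((abs(r-g)<14)&(abs(b-g)<16)&(g>70)&(g<150)).astype(np.uint8)
m[:250]=0;m[310:]=0;m[:,:200]=0;m[:,450:]=0
m=cv2.morphologyEx(m,cv2.MORPH_OPEN,np.ones((3,3)))
n,l,s,c=cv2.connectedComponentsWithStats(m)
for i in range(1,n):
    if s[i,4]>500:
        ys,xs=np.nonzero(l==i);bx=cv2.boxPoints(cv2.minAreaRect(np.c_[xs,ys].astype(np.float32)))
        w=at_z(ci,bx,3);e=w[1]-w[0];f=w[2]-w[1]
        print(c[i].round(1),s[i,4],'centre',w.mean(0).round(1)[:2],at_z(ci,c[i],3)[0,:2].round(1),'size',np.linalg.norm(e).round(1),np.linalg.norm(f).round(1),np.degrees(np.arctan2(e[1],e[0])).round(1))
E
```

```text
[414.4 276. ] 1223 centre [446.7 -30.1] [446.8 -29.9] size 71.5 71.8 -86.5
[233.9 278. ] 1244 centre [436.1 339. ] [436.6 338.4] size 73.0 73.0 -2.0
[374.8 278.4] 1259 centre [440.9  51.2] [440.9  51.3] size 71.6 73.2 -86.2
[273.1 280.5] 1254 centre [433.6 258.1] [433.3 258.2] size 73.0 71.8 -1.8
[312.9 282.4] 1249 centre [430.9 177. ] [430.8 177.1] size 72.8 71.1 -1.9
```

>>> arm_command --commands '[0, 0.02, -0.025, 0, 0, 0.03, -0.025, 0, 0.02, 0.03, -0.02, 0, 0.04, 0.02, 0, 0, 0.045, 0.01, 0, 0]'

```text
clock: 6.8
position: [473.9, 262.4, 138.4]
ee_rot: [0.71, -0.704, -0.004, 0.007]
contact_force: [1.2, -0.8, -4.1]
gripper_width: 55.3
```

>>> arm_command --commands '[0.045, 0.005, 0, 0, 0.045, 0.005, 0, 0, 0.045, 0.005, 0, 0, 0.045, 0.005, 0, 0, 0.04, 0.005, 0, 0]'

```text
clock: 7.3
position: [442.2, 32.4, 133.9]
ee_rot: [0.711, -0.703, -0.006, 0.013]
contact_force: [1.9, -0.3, -4.1]
gripper_width: 55.6
```

```bash
python3 -c "
from h import *
plan(447,-30,60,0)"
```

```text
t7.30 pos [442.2  32.4 133.9] jaw dir -179.4 w55.6 tool delta m [ 0.0618 -0.0062  0.0743]  roll 0.6 (or -179.4), j6 -0.43 tilt 1.64 F [ 1.9 -0.3 -4.1]
```

>>> arm_command --commands '[0.025, -0.003, 0.005, 0.6, 0.025, -0.003, 0.015, 0, 0.01, 0, 0.02, 0, 0, 0, 0.02, 0, 0, 0, 0, 0]'

```text
clock: 7.8
position: [439.5, -36.9, 67.9]
ee_rot: [-0.703, 0.711, 0.01, -0.017]
contact_force: [-0.1, -0.5, -2.6]
gripper_width: 55.1
```

```bash
python3 -c "
from h import *
plan(447,-30,20,0)"
```

```text
t7.80 pos [439.5 -36.9  67.9] jaw dir 179.4 w55.1 tool delta m [-0.0075 -0.0093  0.0475]  roll -0.6 (or 179.4), j6 -0.30 tilt 2.25 F [-0.1 -0.5 -2.6]
```

>>> arm_command --commands '[-0.004, -0.005, 0.012, -0.6, -0.003, -0.004, 0.014, 0, 0, 0, 0.012, 0, 0, 0, 0.006, 0, 0, 0, 0, 0]'

```text
clock: 8.3
position: [447.6, -29.5, 22.5]
ee_rot: [0.708, -0.706, -0.01, 0.018]
contact_force: [-0.5, -0.3, -4.1]
gripper_width: 55.4
```

```bash
python3 -c "
from h import *
plan(447,-30,14,0)"
```

```text
t8.30 pos [447.6 -29.5  22.5] jaw dir -179.9 w55.4 tool delta m [0.0004 0.0003 0.0086]  roll 0.1 (or -179.9), j6 -0.29 tilt 2.31 F [-0.5 -0.3 -4.1]
```

>>> arm_command --commands '[0, 0, 0.004, 0, 0, 0, 0.003, 0, 0, 0, 0.002, 0, 0, 0, 0, 0, 0, 0, 0, 0]'

```text
clock: 8.8
position: [448.8, -29.0, 14.8]
ee_rot: [0.708, -0.706, -0.009, 0.016]
contact_force: [0.0, -0.0, -3.1]
gripper_width: 55.1
```

```bash
python3 -c "
from h import *
plan(447,-30,13,0)
im=arm.get_image('wrist');cv2.imwrite('pics/w4.png',im[:,:,::-1])"
```

```text
t8.80 pos [448.8 -29.   14.8] jaw dir -179.8 w55.1 tool delta m [0.001  0.0017 0.0018]  roll 0.2 (or -179.8), j6 -0.29 tilt 2.08 F [ 0.  -0.  -3.1]
```

View pics/w4.png

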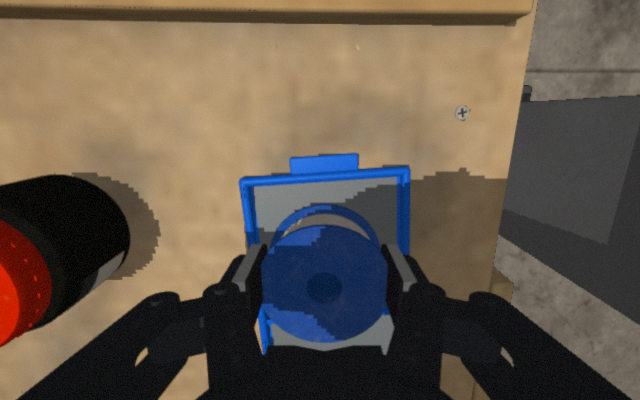

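>>> arm_command --commands '[0, 0, 0.002, 0, 0, 0, 0.001, 0, 0, 0, 0, 0, 0, 0, 0, 0, 0, 0, 0, 0]'

```text
clock: 9.35
position: [449.1, -29.6, 13.5]
ee_rot: [0.708, -0.706, -0.008, 0.016]
contact_force: [-0.4, 0.2, -1.8]
gripper_width: 55.7
```

>>> arm_command --commands '[0, 0, 0, 0, 0, 0, 0, 0, 0, 0, 0, 0, 0, 0, 0, 0, 0, 0, 0, 0]' --jaw 1

```text
clock: 9.85
position: [450.8, -29.2, 14.2]
ee_rot: [0.709, -0.705, -0.007, 0.014]
contact_force: [0.3, -0.1, 0.1]
gripper_width: 85.5
```

>>> arm_command --commands '[0, 0, 0, 0, 0, 0, -0.01, 0, 0, 0, -0.025, 0, 0, 0, -0.035, 0, 0, 0, -0.03, 0]'

```text
clock: 10.35
position: [451.0, -28.9, 115.3]
ee_rot: [0.709, -0.705, -0.01, 0.019]
contact_force: [1.0, 0.5, 1.3]
gripper_width: 85.4
```

```bash
python3 -c "
from h import *
plan(668,177,150,0)
im=arm.get_image('top');cv2.imwrite('pics/t5.png',im[:,:,::-1])
im=arm.get_image('wrist');cv2.imwrite('pics/w5.png',im[:,:,::-1])"
```

```text
t10.35 pos [451.  -28.9 115.3] jaw dir -179.7 w85.4 tool delta m [-0.2043 -0.2164 -0.0464]  roll 0.3 (or -179.7), j6 -0.29 tilt 2.47 F [1.  0.5 1.3]
```

View pics/w5.png

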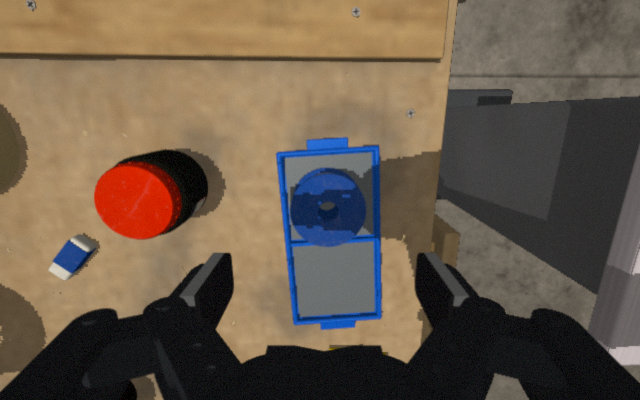

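View pics/t5.png

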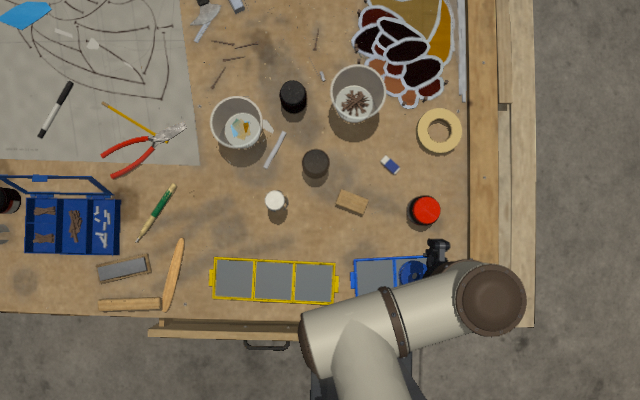

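```bash
cat > tr.py <<'E'
from h import *
def comp(tray_c,yaw,p):
    a=np.radians(yaw);d=np.array(p[:2])-tray_c
    return np.array([np.cos(a)*d[0]+np.sin(a)*d[1],-np.sin(a)*d[0]+np.cos(a)*d[1]])
BLUE=(np.array([443.8,10.6]),4.1)
YEL=(np.array([433.6,257.9]),-1.85)
E
python3 - <<'E'
from tr import *
ci=arm.camera_info('wrist')
# reel top circle and its hole, floors seen
for n,p,z in (('reel top',(328,208),33),('hole',(327,208),33),('div',(333,240),11),('div corner L',(291,243),8),('div R',(379,239),8),('outer TL',(278,154),8),('outer TR',(379,147),8),('outer BL',(297,323),8),('outer BR',(381,318),8)):
    w=at_z(ci,p,z)[0];print(n,w.round(1),comp(*BLUE,w).round(1))
T=ci['world_from_camera']
im=arm.get_image('wrist')
for a in arm.place_of('wrist','solder_reel')[:2]:
    w=T[:3,:3]@a['centre']+T[:3,3];print(a['confidence'],w.round(1),comp(*BLUE,w).round(1))
cv2.imwrite('pics/w6.png',cv2.resize(im[130:340,240:420],None,fx=3.3,fy=2.8,interpolation=cv2.INTER_CUBIC)[:,:,::-1])
E
```

```text
reel top [447.8 -28.7  33. ] [  1.2 -39.5]
hole [448.6 -28.7  33. ] [  2.  -39.5]
div [442.1   7.2  11. ] [-1.9 -3.2]
div corner L [479.   11.1   8. ] [35.1 -2. ]
div R [401.1   7.8   8. ] [-42.7   0.3]
outer TL [487.7 -67.    8. ] [ 38.3 -80.5]
outer TR [405.6 -72.9   8. ] [-44.1 -80.5]
outer BL [475.1  93.3   8. ] [37.1 80.2]
outer BR [394.8  89.1   8. ] [-43.2  81.8]
0.82 [445.5 -28.2   1.3] [ -1.1 -38.9]
0.68 [581.2 -40.1  -0.6] [133.4 -60.4]
```

View pics/w6.png

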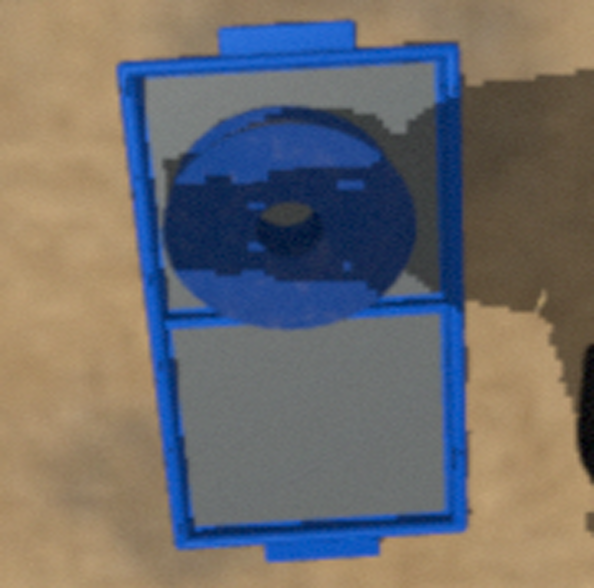

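>>> arm_command --commands '[-0.015, -0.015, -0.01, 0.3, -0.025, -0.026, -0.01, 0, -0.027, -0.028, -0.01, 0, -0.027, -0.028, -0.005, 0, -0.027, -0.028, 0, 0]'

```text
clock: 11.05
position: [573.1, 91.7, 138.2]
ee_rot: [-0.704, 0.709, 0.014, -0.025]
contact_force: [0.1, -0.6, -0.7]
gripper_width: 85.3
```

>>> arm_command --commands '[-0.027, -0.028, 0, 0, -0.027, -0.028, 0, 0, -0.02, -0.02, 0, 0, -0.005, -0.005, 0, 0, 0, 0, 0, 0]'

```text
clock: 11.55
position: [655.7, 175.0, 121.7]
ee_rot: [-0.705, 0.709, 0.017, -0.032]
contact_force: [-0.7, -0.6, -0.7]
gripper_width: 85.7
```

```bash
python3 -c "
from tr import *
plan(668,177,100,0)
ci=arm.camera_info('wrist');im=arm.get_image('wrist');T=ci['world_from_camera']
cv2.imwrite('pics/w7.png',im[:,:,::-1])
for a in arm.place_of('wrist','flux_jar')[:3]: print(a['confidence'],T[:3,:3]@a['centre']+T[:3,3])
print(to_px(ci,[[668,177,74],[668,177,0]]))
"
```

```text
t11.55 pos [655.7 175.  121.7] jaw dir 179.6 w85.7 tool delta m [-0.0025 -0.0137  0.0207]  roll -0.4 (or 179.6), j6 -0.49 tilt 4.14 F [-0.7 -0.6 -0.7]
0.87 [666.31978257 175.28787803  -2.18140781]
0.56 [ 8.05770289e+02  2.25674529e+02 -3.15486409e-01]
[[299.55162578 229.4030052 ]
 [300.14684754 200.34257689]]
```

View pics/w7.png

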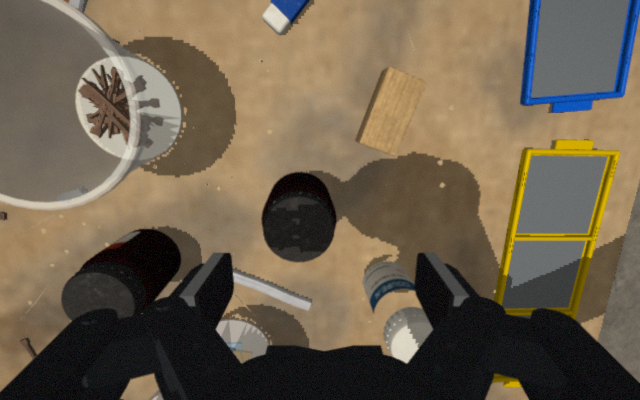

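```bash
cat >> h.py <<'E'
def tilt():
    s=arm.read_state();M=R.from_quat(s['ee_rot']).as_matrix();p=s['position'];a=np.arctan2(p[1],p[0])
    z=M[:,2];print('   tilt radial %.4f tang %.4f'%(z[0]*np.cos(a)+z[1]*np.sin(a),-z[0]*np.sin(a)+z[1]*np.cos(a)),'r %.0f'%np.hypot(*p[:2]),'joints',s['joints'].round(3))
E
python3 -c "
from h import *
tilt();plan(668,177,100,0)"
```

```text
tilt radial -0.0721 tang -0.0033 r 678 joints [ 0.492  0.591  0.075 -0.015 -1.126 -0.491]
t11.65 pos [654.9 174.  122.4] jaw dir 179.6 w85.6 tool delta m [-0.0036 -0.0146  0.0214]  roll -0.4 (or 179.6), j6 -0.49 tilt 4.14 F [ 0.2 -0.6  0.7]
```

>>> arm_command --commands '[0, 0.04, 0, 0, 0, 0.04, 0, 0, 0, 0.04, 0, 0, 0, 0, 0, 0, 0, 0, 0, 0]'

```text
clock: 12.15
position: [526.3, 168.1, 130.0]
ee_rot: [-0.702, 0.711, 0.017, -0.035]
contact_force: [-0.8, 0.2, -0.1]
gripper_width: 85.3
```

```bash
python3 -c "
from h import *
tilt();plan(668,177,100,0)"
```

```text
tilt radial -0.0773 tang -0.0003 r 553 joints [ 0.591  0.395 -0.246 -0.025 -1.005 -0.588]
t12.15 pos [526.3 168.1 130. ] jaw dir 179.3 w85.3 tool delta m [-0.0111 -0.1434  0.0193]  roll -0.7 (or 179.3), j6 -0.59 tilt 4.43 F [-0.8  0.2 -0.1]
```

>>> arm_command --commands '[0, -0.04, 0, 0, 0, -0.04, 0, 0, 0, -0.04, 0, 0, 0, 0, 0, 0, 0, 0, 0, 0]'

```text
clock: 12.65
position: [650.6, 162.5, 121.6]
ee_rot: [-0.701, 0.712, 0.017, -0.034]
contact_force: [-0.3, -0.2, -0.7]
gripper_width: 85.8
```

```bash
python3 -c "
from h import *
tilt();plan(668,177,100,0)"
```

```text
tilt radial -0.0761 tang -0.0051 r 671 joints [ 0.48   0.583  0.057 -0.014 -1.12  -0.488]
t12.65 pos [650.6 162.5 121.6] jaw dir 179.1 w85.8 tool delta m [-0.0153 -0.0187  0.0199]  roll -0.9 (or 179.1), j6 -0.49 tilt 4.38 F [-0.3 -0.2 -0.7]
```

>>> arm_command --commands '[-0.008, -0.009, 0, -0.9, -0.007, -0.009, 0, 0, 0, 0, 0, 0, 0, 0, 0, 0, 0, 0, 0, 0]'

```text
clock: 13.15
position: [667.4, 176.4, 120.4]
ee_rot: [-0.706, 0.707, 0.018, -0.035]
contact_force: [0.4, 0.4, 1.2]
gripper_width: 84.9
```

```bash
python3 -c "
from h import *
tilt();plan(668,177,100,0)"
```

```text
tilt radial -0.0777 tang -0.0037 r 690 joints [ 0.486  0.616  0.116 -0.015 -1.147 -0.48 ]
t13.15 pos [667.4 176.4 120.4] jaw dir 179.9 w84.9 tool delta m [-0.0011 -0.0021  0.0203]  roll -0.1 (or 179.9), j6 -0.48 tilt 4.46 F [0.4 0.4 1.2]
```

>>> arm_command --commands '[0, 0, -0.05, 0, 0, 0, -0.05, 0, 0, 0, 0, 0, 0, 0, 0, 0, 0, 0, 0, 0]'

```text
clock: 13.65
position: [672.2, 177.8, 223.2]
ee_rot: [-0.706, 0.707, 0.019, -0.036]
contact_force: [0.3, 1.0, -0.3]
gripper_width: 85.8
```

```bash
python3 -c "
from h import *
tilt();plan(668,177,100,0)"
```

```text
tilt radial -0.0811 tang -0.0040 r 695 joints [ 0.484  0.555  0.269 -0.015 -1.366 -0.482]
t13.65 pos [672.2 177.8 223.2] jaw dir 179.9 w85.8 tool delta m [-0.0022 -0.0053  0.1231]  roll -0.1 (or 179.9), j6 -0.48 tilt 4.66 F [ 0.3  1.  -0.3]
```

>>> arm_command --commands '[0, 0, 0.05, 0, 0, 0, 0.05, 0, 0, 0, 0, 0, 0, 0, 0, 0, 0, 0, 0, 0]'

```text
clock: 14.15
position: [664.2, 174.7, 122.1]
ee_rot: [-0.706, 0.707, 0.018, -0.036]
contact_force: [-0.7, -0.1, -0.4]
gripper_width: 85.3
```

```bash
python3 -c "
from h import *
tilt();plan(668,177,100,0)"
```

```text
tilt radial -0.0803 tang -0.0056 r 687 joints [ 0.486  0.61   0.109 -0.014 -1.149 -0.48 ]
t14.15 pos [664.2 174.7 122.1] jaw dir 179.9 w85.3 tool delta m [-0.0029 -0.0055  0.0217]  roll -0.1 (or 179.9), j6 -0.48 tilt 4.62 F [-0.7 -0.1 -0.4]
```

>>> arm_command --commands '[0.04, 0, 0, 0, 0.04, 0, 0, 0, 0.04, 0, 0, 0, 0, 0, 0, 0, 0, 0, 0, 0]'

```text
clock: 14.65
position: [672.0, 53.9, 137.8]
ee_rot: [0.708, -0.705, -0.012, 0.027]
contact_force: [0.8, 0.3, 0.5]
gripper_width: 85.6
```

```bash
python3 -c "
from h import *
tilt();plan(668,177,100,0)"
```

```text
tilt radial -0.0564 tang -0.0176 r 674 joints [ 0.321  0.565  0.062  0.004 -1.127 -0.319]
t14.65 pos [672.   53.9 137.8] jaw dir -179.8 w85.6 tool delta m [-0.1239  0.0014  0.0353]  roll 0.2 (or -179.8), j6 -0.32 tilt 3.39 F [0.8 0.3 0.5]
```

>>> arm_command --commands '[-0.04, 0, 0, 0, -0.04, 0, 0, 0, -0.04, 0, 0, 0, 0, 0, 0, 0, 0, 0, 0, 0]'

```text
clock: 15.15
position: [675.4, 182.3, 143.6]
ee_rot: [0.709, -0.705, -0.008, 0.021]
contact_force: [-0.2, -0.9, 0.3]
gripper_width: 85.6
```

```bash
python3 -c "
from h import *
tilt();plan(668,177,100,0)"
```

```text
tilt radial -0.0439 tang -0.0060 r 700 joints [ 0.492  0.595  0.136 -0.004 -1.156 -0.484]
t15.15 pos [675.4 182.3 143.6] jaw dir -179.7 w85.6 tool delta m [0.0045 0.0057 0.044 ]  roll 0.3 (or -179.7), j6 -0.48 tilt 2.54 F [-0.2 -0.9  0.3]
```

Sideways strokes turn out to undo the tilt that had built up, so I'll do one more pair.

>>> arm_command --commands '[0.04, 0, 0.005, 0, 0.04, 0, 0.005, 0, 0.04, 0, 0.005, 0, 0, 0, 0, 0, 0, 0, 0, 0]'

```text
clock: 15.65
position: [677.5, 59.9, 134.2]
ee_rot: [0.711, -0.703, -0.007, 0.017]
contact_force: [0.4, 0.8, -0.2]
gripper_width: 85.1
```

```bash
python3 -c "
from h import *
tilt();plan(668,177,100,0)"
```

```text
tilt radial -0.0351 tang -0.0126 r 680 joints [ 0.327  0.567  0.057  0.004 -1.098 -0.319]
t15.65 pos [677.5  59.9 134.2] jaw dir -179.4 w85.1 tool delta m [-0.1177  0.0072  0.0326]  roll 0.6 (or -179.4), j6 -0.32 tilt 2.14 F [ 0.4  0.8 -0.2]
```

>>> arm_command --commands '[-0.04, 0, 0.002, 0, -0.04, 0, 0.002, 0, -0.035, 0, 0.002, 0, 0, 0, 0, 0, 0, 0, 0, 0]'

```text
clock: 16.15
position: [677.6, 180.3, 129.3]
ee_rot: [0.71, -0.704, -0.005, 0.015]
contact_force: [0.3, -1.2, -0.3]
gripper_width: 85.4
```

```bash
python3 -c "
from h import *
tilt();plan(668,177,100,0)"
```

```text
tilt radial -0.0312 tang -0.0060 r 701 joints [ 4.890e-01  6.030e-01  1.120e-01 -1.000e-03 -1.112e+00 -4.790e-01]
t16.15 pos [677.6 180.3 129.3] jaw dir -179.5 w85.4 tool delta m [0.0028 0.0088 0.0297]  roll 0.5 (or -179.5), j6 -0.48 tilt 1.82 F [ 0.3 -1.2 -0.3]
```

>>> arm_command --commands '[0.002, 0.005, 0.015, 0.5, 0.002, 0.005, 0.025, 0, 0, 0, 0.025, 0, 0, 0, 0.02, 0, 0, 0, 0, 0]'

```text
clock: 16.65
position: [666.7, 174.6, 46.0]
ee_rot: [0.707, -0.707, -0.004, 0.012]
contact_force: [0.5, -0.4, 0.7]
gripper_width: 85.5
```

```bash
python3 -c "
from h import *
tilt();plan(668,177,22,0)
im=arm.get_image('wrist');cv2.imwrite('pics/w8.png',im[:,:,::-1])"
```

```text
tilt radial -0.0245 tang -0.0054 r 689 joints [ 0.49   0.663 -0.008 -0.001 -0.925 -0.489]
t16.65 pos [666.7 174.6  46. ] jaw dir -180.0 w85.5 tool delta m [-0.0027 -0.0018  0.0239]  roll 0.0 (or -180.0), j6 -0.49 tilt 1.44 F [ 0.5 -0.4  0.7]
```

View pics/w8.png

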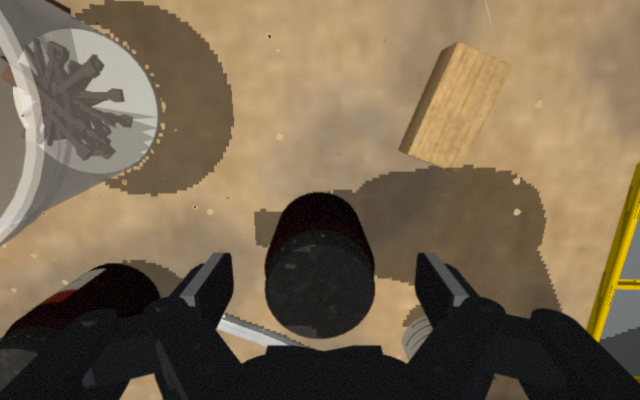

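Picture: the jar stands centred between the fingers, cap at (320,285), with clearance on both sides.

>>> arm_command --commands '[-0.001, -0.001, 0.01, 0, -0.001, -0.001, 0.01, 0, 0, 0, 0.004, 0, 0, 0, 0, 0, 0, 0, 0, 0]'

```text
clock: 17.2
position: [672.8, 177.2, 26.6]
ee_rot: [0.707, -0.707, -0.001, 0.007]
contact_force: [-0.5, 0.1, -0.1]
gripper_width: 85.4
```

>>> arm_command --commands '[0, 0, 0, 0, 0, 0, 0, 0, 0, 0, 0, 0, 0, 0, 0, 0, 0, 0, 0, 0]' --jaw 0

```text
clock: 17.7
position: [672.6, 177.6, 28.1]
ee_rot: [0.707, -0.707, -0.001, 0.007]
contact_force: [0.1, -0.2, -1.5]
gripper_width: 50.7
```

>>> arm_command --commands '[0, 0, 0, 0, 0, 0, 0, 0, 0, 0, 0, 0, 0, 0, 0, 0, 0, 0, 0, 0]'

```text
clock: 18.2
position: [672.6, 177.6, 28.1]
ee_rot: [0.707, -0.707, -0.001, 0.007]
contact_force: [-0.9, 0.6, -0.9]
gripper_width: 50.6
```

```bash
python3 -c "
from h import *
tilt();plan(668,177,70,0)"
```

```text
tilt radial -0.0129 tang -0.0043 r 696 joints [ 0.49   0.687 -0.013  0.002 -0.884 -0.49 ]
t18.20 pos [672.6 177.6  28.1] jaw dir -179.9 w50.6 tool delta m [ 0.0009  0.0051 -0.0419]  roll 0.1 (or -179.9), j6 -0.49 tilt 0.78 F [-0.9  0.6 -0.9]
```

>>> arm_command --commands '[0, 0, -0.01, 0, 0, 0, -0.02, 0, 0, 0, -0.025, 0, 0, 0, -0.02, 0, 0, 0, 0, 0]'

```text
clock: 18.7
position: [672.9, 177.6, 105.2]
ee_rot: [0.707, -0.707, -0.002, 0.008]
contact_force: [-0.3, 0.5, 0.2]
gripper_width: 50.6
```

```bash
python3 -c "
from h import *
tilt();plan(441,51,100,0)"
```

```text
tilt radial -0.0162 tang -0.0050 r 696 joints [ 4.900e-01  6.090e-01  5.700e-02  1.000e-03 -1.035e+00 -4.900e-01]
t18.70 pos [672.9 177.6 105.2] jaw dir -180.0 w50.6 tool delta m [0.1264 0.2319 0.0096]  roll 0.0 (or -180.0), j6 -0.49 tilt 0.97 F [-0.3  0.5  0.2]
```

>>> arm_command --commands '[0.008, 0.015, 0, 0, 0.013, 0.025, 0, 0, 0.015, 0.028, 0, 0, 0.015, 0.028, 0, 0, 0.015, 0.028, 0, 0]'

```text
clock: 19.2
position: [546.0, 110.7, 103.1]
ee_rot: [-0.707, 0.707, 0.003, -0.008]
contact_force: [-0.5, 0.2, -1.3]
gripper_width: 50.4
```

```bash
python3 -c "
from h import *
tilt();plan(441,51,100,0)
im=arm.get_image('wrist');cv2.imwrite('pics/w9.png',im[:,:,::-1])"
```

```text
tilt radial -0.0167 tang -0.0049 r 557 joints [ 0.491  0.405 -0.318 -0.    -0.865 -0.491]
t19.20 pos [546.  110.7 103.1] jaw dir 180.0 w50.4 tool delta m [0.0597 0.105  0.0052]  roll -0.0 (or 180.0), j6 -0.49 tilt 1.0 F [-0.5  0.2 -1.3]
```

View pics/w9.png

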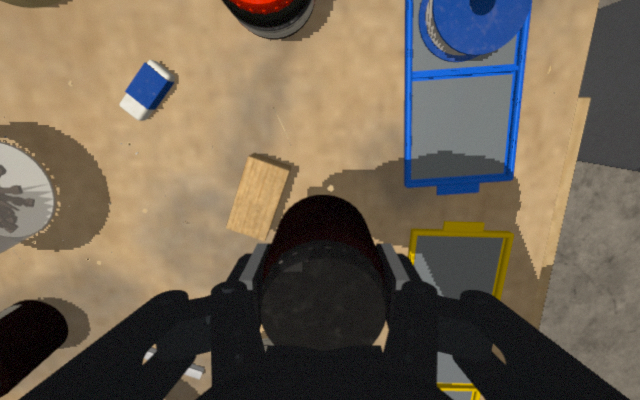

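Picture: the jar is held upright in the pads at (323,290), with the empty blue compartment ahead at (460,130).

>>> arm_command --commands '[0.014, 0.025, 0, 0, 0.014, 0.025, 0, 0, 0.013, 0.022, 0, 0, 0.01, 0.018, 0, 0, 0.004, 0.007, 0, 0]'

```text
clock: 19.75
position: [435.8, 49.5, 102.5]
ee_rot: [-0.706, 0.708, 0.006, -0.014]
contact_force: [-0.3, -0.3, -1.9]
gripper_width: 50.5
```

```bash
python3 -c "
from h import *
tilt();plan(441,51,45,0)"
```

```text
tilt radial -0.0293 tang -0.0079 r 439 joints [ 0.484  0.235 -0.588 -0.005 -0.778 -0.484]
t19.75 pos [435.8  49.5 102.5] jaw dir 179.8 w50.5 tool delta m [-0.0021 -0.0068  0.0574]  roll -0.2 (or 179.8), j6 -0.48 tilt 1.74 F [-0.3 -0.3 -1.9]
```

>>> arm_command --commands '[-0.001, -0.004, 0.015, 0, -0.001, -0.003, 0.02, 0, 0, 0, 0.015, 0, 0, 0, 0.008, 0, 0, 0, 0, 0]'

```text
clock: 20.25
position: [443.8, 51.9, 43.0]
ee_rot: [-0.706, 0.708, 0.005, -0.011]
contact_force: [-0.7, -0.7, -1.8]
gripper_width: 50.4
```

```bash
python3 -c "
from h import *
tilt();plan(441,51,32,0)"
```

```text
tilt radial -0.0240 tang -0.0065 r 447 joints [ 0.48   0.346 -0.637 -0.004 -0.613 -0.48 ]
t20.25 pos [443.8  51.9  43. ] jaw dir 179.8 w50.4 tool delta m [0.0008 0.0026 0.0111]  roll -0.2 (or 179.8), j6 -0.48 tilt 1.43 F [-0.7 -0.7 -1.8]
```

>>> arm_command --commands '[0.001, 0.003, 0.004, 0, 0, 0, 0.003, 0, 0, 0, 0.002, 0, 0, 0, 0.001, 0, 0, 0, 0, 0]'

```text
clock: 20.75
position: [442.3, 51.6, 33.8]
ee_rot: [-0.706, 0.708, 0.004, -0.01]
contact_force: [-0.7, -0.0, -1.5]
gripper_width: 50.5
```

```bash
python3 -c "
from h import *
tilt();plan(441,51,31,0)
im=arm.get_image('wrist');cv2.imwrite('pics/w10.png',im[:,:,::-1])"
```

```text
tilt radial -0.0200 tang -0.0054 r 445 joints [ 0.482  0.36  -0.652 -0.004 -0.58  -0.481]
t20.75 pos [442.3  51.6  33.8] jaw dir 179.9 w50.5 tool delta m [0.0006 0.0013 0.0029]  roll -0.1 (or 179.9), j6 -0.48 tilt 1.19 F [-0.7 -0.  -1.5]
```

View pics/w10.png

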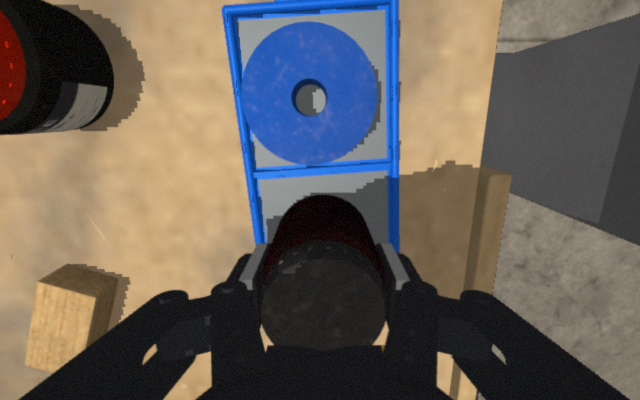

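Picture: the jar is over the empty blue compartment, with its foot between the walls, and the reel lies flat at (310,95). Lowering and releasing.

>>> arm_command --commands '[0, 0, 0.002, 0, 0, 0, 0.001, 0, 0, 0, 0.0005, 0, 0, 0, 0, 0, 0, 0, 0, 0]'

```text
clock: 21.3
position: [442.7, 51.8, 31.1]
ee_rot: [-0.706, 0.708, 0.004, -0.009]
contact_force: [-0.6, -0.1, -1.6]
gripper_width: 50.4
```

```bash
python3 -c "
from h import *
tilt();plan(441,51,31,0)"
```

```text
tilt radial -0.0184 tang -0.0050 r 446 joints [ 0.482  0.365 -0.655 -0.003 -0.57  -0.481]
t21.30 pos [442.7  51.8  31.1] jaw dir 179.9 w50.4 tool delta m [0.0009 0.0017 0.0001]  roll -0.1 (or 179.9), j6 -0.48 tilt 1.09 F [-0.6 -0.1 -1.6]
```

>>> arm_command --commands '[0, 0, 0.001, 0, 0, 0, 0.001, 0, 0, 0, 0, 0, 0, 0, 0, 0, 0, 0, 0, 0]'

```text
clock: 21.8
position: [442.9, 51.9, 31.1]
ee_rot: [-0.707, 0.707, 0.003, -0.009]
contact_force: [-0.5, -0.7, -2.8]
gripper_width: 50.5
```

```bash
python3 -c "
from h import *
tilt();plan(441,51,31,0)"
```

```text
tilt radial -0.0176 tang -0.0053 r 446 joints [ 0.482  0.365 -0.655 -0.002 -0.569 -0.481]
t21.80 pos [442.9  51.9  31.1] jaw dir 179.9 w50.5 tool delta m [0.0009 0.0019 0.0001]  roll -0.1 (or 179.9), j6 -0.48 tilt 1.05 F [-0.5 -0.7 -2.8]
```

It stopped going down at z = 31.1, which is the floor height I expected, so I'm releasing.

>>> arm_command --commands '[0, 0, 0, 0, 0, 0, 0, 0, 0, 0, 0, 0, 0, 0, 0, 0, 0, 0, 0, 0]' --jaw 1

```text
clock: 22.3
position: [443.7, 52.1, 31.0]
ee_rot: [-0.707, 0.707, 0.003, -0.008]
contact_force: [0.0, 0.6, 0.0]
gripper_width: 85.3
```

>>> arm_command --commands '[0, 0, 0, 0, 0, 0, -0.015, 0, 0, 0, -0.03, 0, 0, 0, -0.035, 0, 0, 0, -0.025, 0]'

```text
clock: 22.8
position: [442.7, 51.5, 135.7]
ee_rot: [-0.707, 0.708, 0.005, -0.014]
contact_force: [0.9, 0.4, 0.0]
gripper_width: 85.4
```

```bash
python3 -c "
from tr import *
tilt();plan(593,251,160,0)
ci=arm.camera_info('wrist');im=arm.get_image('wrist');T=ci['world_from_camera'];cv2.imwrite('pics/w11.png',im[:,:,::-1])
for a in arm.place_of('wrist','flux_jar')[:2]:
  w=T[:3,:3]@a['centre']+T[:3,3];print(a['confidence'],w,comp(*BLUE,w))
"
```

```text
tilt radial -0.0279 tang -0.0091 r 446 joints [ 0.482  0.197 -0.532 -0.002 -0.871 -0.482]
t22.80 pos [442.7  51.5 135.7] jaw dir 179.9 w85.4 tool delta m [-0.1993 -0.1493 -0.0308]  roll -0.1 (or 179.9), j6 -0.48 tilt 1.68 F [0.9 0.4 0. ]
0.85 [442.91633003  49.86419496  -2.14312552] [ 1.92588113 39.2268895 ]
```

View pics/w11.png

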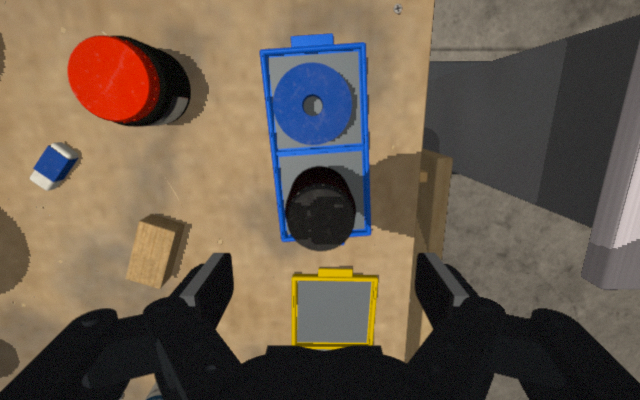

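Picture: the flux jar stands in the near blue compartment with its cap at (320,215), and the reel is at (313,105). Next is the bottle.

>>> arm_command --commands '[-0.015, -0.011, -0.01, 0, -0.024, -0.018, -0.008, 0, -0.026, -0.02, -0.006, 0, -0.026, -0.02, -0.004, 0, -0.026, -0.02, 0, 0]'

```text
clock: 23.4
position: [532.5, 169.5, 161.2]
ee_rot: [-0.705, 0.709, 0.005, -0.012]
contact_force: [0.2, 0.4, -0.2]
gripper_width: 85.2
```

```bash
python3 -c "
from tr import *
tilt();plan(593,251,150,0)"
```

```text
tilt radial -0.0270 tang -0.0017 r 559 joints [ 0.595  0.347 -0.235 -0.007 -1.015 -0.597]
t23.40 pos [532.5 169.5 161.2] jaw dir 179.6 w85.2 tool delta m [-0.082  -0.0602  0.0089]  roll -0.4 (or 179.6), j6 -0.60 tilt 1.55 F [ 0.2  0.4 -0.2]
```

>>> arm_command --commands '[-0.025, -0.018, 0, 0, -0.025, -0.018, 0, 0, -0.02, -0.015, 0, 0, -0.01, -0.007, 0, 0, 0, 0, 0, 0]'

```text
clock: 23.9
position: [592.6, 254.1, 151.8]
ee_rot: [-0.705, 0.709, 0.007, -0.016]
contact_force: [-0.3, -0.9, -0.5]
gripper_width: 85.3
```

```bash
python3 -c "
from tr import *
tilt();plan(593,251,120,0)
ci=arm.camera_info('wrist');im=arm.get_image('wrist');T=ci['world_from_camera'];cv2.imwrite('pics/w12.png',im[:,:,::-1])
for a in arm.place_of('wrist','cutting_oil')[:2]:
  w=T[:3,:3]@a['centre']+T[:3,3];print(a['confidence'],w)
print(to_px(ci,[593,251,96]))
"
```

```text
tilt radial -0.0353 tang 0.0002 r 645 joints [ 0.651  0.496 -0.017 -0.01  -1.093 -0.652]
t23.90 pos [592.6 254.1 151.8] jaw dir 179.7 w85.3 tool delta m [ 0.0027 -0.0014  0.0318]  roll -0.3 (or 179.7), j6 -0.65 tilt 2.02 F [-0.3 -0.9 -0.5]
0.93 [593.26005123 255.08706882  -2.45553322]
[[319.96170716 216.89012938]]
```

View pics/w12.png

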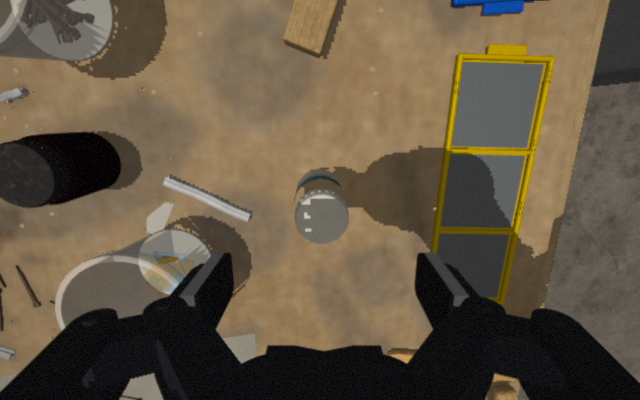

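>>> arm_command --commands '[0.003, -0.002, 0.015, 0, 0, -0.002, 0.028, 0, 0, -0.001, 0.03, 0, 0, 0, 0.02, 0, 0, 0, 0, 0]'

```text
clock: 24.5
position: [591.0, 242.9, 60.3]
ee_rot: [-0.703, 0.711, 0.007, -0.015]
contact_force: [-1.5, -0.3, -0.5]
gripper_width: 85.0
```

```bash
python3 -c "
from tr import *
tilt();plan(592.5,251,38,0)"
```

```text
tilt radial -0.0337 tang 0.0008 r 639 joints [ 0.638  0.58  -0.127 -0.012 -0.896 -0.641]
t24.50 pos [591.  242.9  60.3] jaw dir 179.4 w85.0 tool delta m [-0.0084 -0.0021  0.0221]  roll -0.6 (or 179.4), j6 -0.64 tilt 1.93 F [-1.5 -0.3 -0.5]
```

>>> arm_command --commands '[-0.004, -0.001, 0.004, 0, -0.004, -0.001, 0.008, 0, 0, 0, 0.007, 0, 0, 0, 0.002, 0, 0, 0, 0, 0]'

```text
clock: 25.0
position: [594.0, 251.2, 42.4]
ee_rot: [-0.703, 0.711, 0.006, -0.012]
contact_force: [0.4, 0.1, 0.2]
gripper_width: 85.5
```

```bash
python3 -c "
from tr import *
tilt();plan(592.5,251,38,0)"
```

```text
tilt radial -0.0269 tang 0.0020 r 645 joints [ 0.646  0.606 -0.131 -0.011 -0.859 -0.649]
t25.00 pos [594.  251.2  42.4] jaw dir 179.4 w85.5 tool delta m [0.0002 0.0013 0.0045]  roll -0.6 (or 179.4), j6 -0.65 tilt 1.54 F [0.4 0.1 0.2]
```

>>> arm_command --commands '[0, 0.001, 0.002, 0, 0, 0, 0, 0, 0, 0, 0, 0, 0, 0, 0, 0, 0, 0, 0, 0]'

```text
clock: 25.5
position: [593.4, 251.6, 41.4]
ee_rot: [-0.704, 0.711, 0.006, -0.011]
contact_force: [0.2, -1.1, 0.2]
gripper_width: 85.6
```

>>> arm_command --commands '[0, 0, 0, 0, 0, 0, 0, 0, 0, 0, 0, 0, 0, 0, 0, 0, 0, 0, 0, 0]' --jaw 0

```text
clock: 26.0
position: [593.7, 251.7, 42.0]
ee_rot: [-0.704, 0.711, 0.006, -0.011]
contact_force: [-0.8, 0.5, -0.1]
gripper_width: 38.9
```

>>> arm_command --commands '[0, 0, 0, 0, 0, 0, 0, 0, 0, 0, 0, 0, 0, 0, 0, 0, 0, 0, 0, 0]'

```text
clock: 26.5
position: [593.7, 251.6, 41.9]
ee_rot: [-0.704, 0.711, 0.006, -0.011]
contact_force: [-0.4, 0.1, 0.9]
gripper_width: 39.2
```

```bash
python3 -c "
from tr import *
tilt();plan(592.5,251,80,0)
im=arm.get_image('wrist');cv2.imwrite('pics/w13.png',im[:,:,::-1])"
```

```text
tilt radial -0.0241 tang 0.0022 r 645 joints [ 0.647  0.606 -0.134 -0.011 -0.854 -0.65 ]
t26.50 pos [593.7 251.6  41.9] jaw dir 179.4 w39.2 tool delta m [ 0.0009  0.002  -0.038 ]  roll -0.6 (or 179.4), j6 -0.65 tilt 1.39 F [-0.4  0.1  0.9]
```

View pics/w13.png

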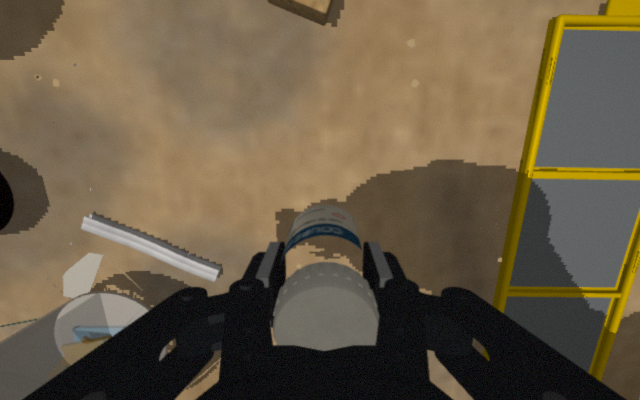

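>>> arm_command --commands '[0, 0, -0.01, 0, 0, 0, -0.02, 0, 0, 0, -0.02, 0, 0, 0, -0.01, 0, 0, 0, 0, 0]'

```text
clock: 27.05
position: [594.2, 251.7, 103.9]
ee_rot: [-0.703, 0.711, 0.006, -0.012]
contact_force: [0.3, -0.4, -1.0]
gripper_width: 38.9
```

>>> arm_command --commands '[-0.007, 0.013, 0, 0, -0.014, 0.025, 0, 0, -0.016, 0.028, 0, 0, -0.014, 0.025, 0, 0, -0.012, 0.02, 0, 0]'

```text
clock: 27.55
position: [477.9, 315.4, 101.8]
ee_rot: [-0.701, 0.713, 0.007, -0.016]
contact_force: [1.1, 1.2, -1.4]
gripper_width: 39.0
```

```bash
python3 -c "
from tr import *
tilt();plan(436.3,338.7,90,0)"
```

```text
tilt radial -0.0335 tang 0.0074 r 573 joints [ 0.857  0.436 -0.26  -0.021 -0.904 -0.861]
t27.55 pos [477.9 315.4 101.8] jaw dir 179.0 w39.0 tool delta m [-0.0227  0.0416  0.0129]  roll -1.0 (or 179.0), j6 -0.86 tilt 1.97 F [ 1.1  1.2 -1.4]
```

>>> arm_command --commands '[-0.01, 0.018, 0, -1, -0.009, 0.016, 0.005, 0, -0.004, 0.008, 0.01, 0, 0, 0, 0.01, 0, 0, 0, 0, 0]'

```text
clock: 28.05
position: [426.2, 338.8, 73.2]
ee_rot: [0.709, -0.705, -0.007, 0.02]
contact_force: [0.2, 0.2, -1.7]
gripper_width: 38.7
```

```bash
python3 -c "
from tr import *
tilt();plan(436.3,338.7,48,0)"
```

```text
tilt radial -0.0408 tang 0.0097 r 545 joints [ 0.957  0.436 -0.351 -0.029 -0.82  -0.931]
t28.05 pos [426.2 338.8  73.2] jaw dir -179.7 w38.7 tool delta m [-0.0002 -0.011   0.0248]  roll 0.3 (or -179.7), j6 -0.93 tilt 2.4 F [ 0.2  0.2 -1.7]
```

>>> arm_command --commands '[0, -0.005, 0.004, 0, 0, -0.004, 0.007, 0, 0, -0.002, 0.006, 0, 0, 0, 0.003, 0, 0, 0, 0, 0]'

```text
clock: 28.55
position: [439.8, 336.9, 49.7]
ee_rot: [0.708, -0.706, -0.007, 0.02]
contact_force: [0.4, 1.3, -0.6]
gripper_width: 39.0
```

```bash
python3 -c "
from tr import *
tilt();plan(436.3,338.7,45,0)
im=arm.get_image('wrist');cv2.imwrite('pics/w14.png',im[:,:,::-1])"
```

```text
tilt radial -0.0421 tang 0.0084 r 554 joints [ 0.935  0.482 -0.347 -0.028 -0.78  -0.913]
t28.55 pos [439.8 336.9  49.7] jaw dir -179.9 w39.0 tool delta m [-0.0019  0.0033  0.0048]  roll 0.1 (or -179.9), j6 -0.91 tilt 2.46 F [ 0.4  1.3 -0.6]
```

View pics/w14.png

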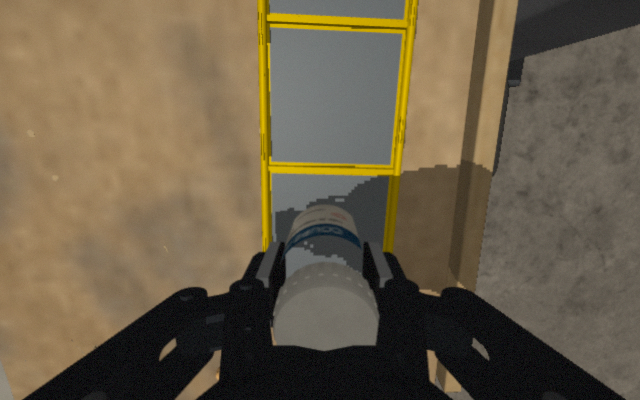

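Picture: the bottle is over the end yellow compartment, between the side walls at x ≈ 266 and 390. Lowering the last 5 mm.

>>> arm_command --commands '[-0.001, 0.002, 0.002, 0, 0, 0, 0.0015, 0, 0, 0, 0.001, 0, 0, 0, 0.0005, 0, 0, 0, 0, 0]'

```text
clock: 29.1
position: [437.6, 338.5, 45.6]
ee_rot: [0.708, -0.706, -0.007, 0.019]
contact_force: [0.5, 0.2, -1.7]
gripper_width: 38.9
```

```bash
python3 -c "
from tr import *
tilt();plan(436.3,338.7,45,0)"
```

```text
tilt radial -0.0397 tang 0.0090 r 553 joints [ 0.94   0.486 -0.354 -0.028 -0.767 -0.917]
t29.10 pos [437.6 338.5  45.6] jaw dir -179.9 w38.9 tool delta m [-0.0002  0.0013  0.0006]  roll 0.1 (or -179.9), j6 -0.92 tilt 2.33 F [ 0.5  0.2 -1.7]
```

>>> arm_command --commands '[0, 0, 0.001, 0, 0, 0, 0.001, 0, 0, 0, 0, 0, 0, 0, 0, 0, 0, 0, 0, 0]'

```text
clock: 29.6
position: [437.8, 338.9, 45.3]
ee_rot: [0.708, -0.706, -0.007, 0.018]
contact_force: [-0.6, -0.6, -0.2]
gripper_width: 39.1
```

```bash
python3 -c "
from tr import *
tilt();plan(436.3,338.7,45,0)"
```

```text
tilt radial -0.0382 tang 0.0090 r 554 joints [ 0.941  0.486 -0.355 -0.028 -0.764 -0.916]
t29.60 pos [437.8 338.9  45.3] jaw dir -179.8 w39.1 tool delta m [0.0002 0.0015 0.0003]  roll 0.2 (or -179.8), j6 -0.92 tilt 2.25 F [-0.6 -0.6 -0.2]
```

>>> arm_command --commands '[0, 0, 0, 0, 0, 0, 0, 0, 0, 0, 0, 0, 0, 0, 0, 0, 0, 0, 0, 0]' --jaw 1

```text
clock: 30.1
position: [438.1, 339.2, 45.1]
ee_rot: [0.708, -0.706, -0.007, 0.018]
contact_force: [0.6, -0.1, -0.4]
gripper_width: 85.6
```

>>> arm_command --commands '[0, 0, 0, 0, 0, 0, -0.015, 0, 0, 0, -0.03, 0, 0, 0, -0.035, 0, 0, 0, -0.02, 0]'

```text
clock: 30.6
position: [440.0, 338.8, 144.3]
ee_rot: [0.708, -0.706, -0.006, 0.023]
contact_force: [0.4, 0.9, -0.2]
gripper_width: 85.1
```

```bash
python3 -c "
from tr import *
tilt();plan(596.5,102,130,-20.9)
ci=arm.camera_info('wrist');im=arm.get_image('wrist');T=ci['world_from_camera'];cv2.imwrite('pics/w15.png',im[:,:,::-1])
for a in arm.place_of('wrist','cutting_oil')[:2]:
  w=T[:3,:3]@a['centre']+T[:3,3];print(a['confidence'],w,comp(*YEL,w))
"
```

```text
tilt radial -0.0478 tang 0.0064 r 555 joints [ 0.937  0.369 -0.244 -0.023 -1.002 -0.921]
t30.60 pos [440.  338.8 144.3] jaw dir -179.8 w85.1 tool delta m [ 0.237  -0.1562  0.0134]  roll 21.1 (or -158.9), j6 -0.92 tilt 2.76 F [ 0.4  0.9 -0.2]
0.74 [436.45422714 338.93094413   2.41771974] [ 0.23681899 81.08085123]
```

View pics/w15.png

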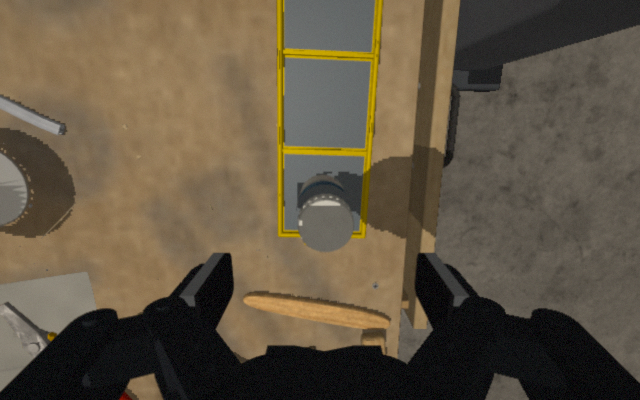

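Picture: the bottle stands upright in the end yellow compartment with its cap at (326,215). Next is the beech block.

>>> arm_command --commands '[0.025, -0.016, 0, 0, 0.034, -0.022, 0, 0, 0.036, -0.024, 0, 0, 0.036, -0.024, 0, 0, 0.036, -0.024, 0, 0]'

```text
clock: 31.2
position: [551.2, 172.1, 141.0]
ee_rot: [0.712, -0.702, -0.008, 0.023]
contact_force: [0.7, 1.0, -0.0]
gripper_width: 85.2
```

```bash
python3 -c "
from tr import *
tilt();plan(596.7,102.5,130,-20.9)"
```

```text
tilt radial -0.0471 tang -0.0074 r 577 joints [ 0.58   0.407 -0.199 -0.007 -1.012 -0.563]
t31.20 pos [551.2 172.1 141. ] jaw dir -179.2 w85.2 tool delta m [ 0.07   -0.045   0.0105]  roll 21.7 (or -158.3), j6 -0.56 tilt 2.73 F [ 0.7  1.  -0. ]
```

>>> arm_command --commands '[0.03, -0.02, 0, 0, 0.025, -0.018, 0, 0, 0.006, -0.003, 0, 0, 0, 0, 0, 8, 0, 0, 0, 8]'

```text
clock: 31.7
position: [593.3, 102.9, 133.7]
ee_rot: [-0.6, 0.8, 0.006, -0.028]
contact_force: [-0.3, -0.4, 0.7]
gripper_width: 85.2
```

```bash
python3 -c "
from tr import *
tilt();plan(596.7,102.5,100,-20.9)
ci=arm.camera_info('wrist');im=arm.get_image('wrist');T=ci['world_from_camera'];cv2.imwrite('pics/w16.png',im[:,:,::-1])
for a in arm.place_of('wrist','setting_block')[:2]:
  w=T[:3,:3]@a['centre']+T[:3,3];print(a['confidence'],w)
for a in arm.regions_of('wrist','setting_block')[:1]:
  m=a['mask'];ys,xs=np.nonzero(m);wb=at_z(ci,np.c_[xs,ys],22)[:,:2]
  (c,s,an)=cv2.minAreaRect(wb.astype(np.float32));print(a['confidence'],c,s,an)
"
```

```text
tilt radial -0.0561 tang -0.0146 r 602 joints [ 4.400e-01  4.560e-01 -1.400e-01 -1.000e-03 -1.033e+00 -7.240e-01]
t31.70 pos [593.3 102.9 133.7] jaw dir 163.7 w85.2 tool delta m [-0.0019 -0.0049  0.0335]  roll 4.6 (or -175.4), j6 -0.72 tilt 3.32 F [-0.3 -0.4  0.7]
0.7 [594.32456222 102.23250995   2.0805821 ]
0.57 [441.10974912  50.65275001   0.94947132]
0.79 (594.9683227539062, 101.71821594238281) (62.1274299621582, 31.769481658935547) 69.71270751953125
```

View pics/w16.png

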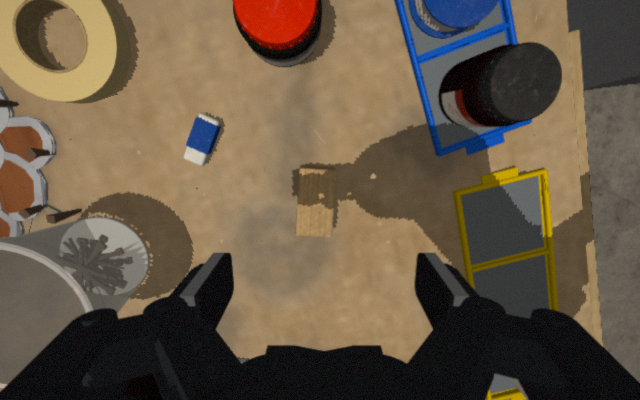

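>>> arm_command --commands '[0.04, 0, 0, 0, 0.04, 0, 0, 0, 0.04, 0, 0, 0, 0, 0, 0, 0, 0, 0, 0, 0]'

```text
clock: 32.35
position: [559.2, -11.9, 137.4]
ee_rot: [-0.612, 0.79, 0.007, -0.028]
contact_force: [-0.8, 1.1, 0.1]
gripper_width: 85.3
```

>>> arm_command --commands '[-0.04, 0, 0, 0, -0.04, 0, 0, 0, -0.04, 0, 0, 0, 0, 0, 0, 0, 0, 0, 0, 0]'

```text
clock: 32.85
position: [589.8, 112.8, 132.5]
ee_rot: [-0.617, 0.786, 0.007, -0.028]
contact_force: [-0.5, -0.2, -0.5]
gripper_width: 85.1
```

```bash
python3 -c "
from tr import *
tilt();plan(595.5,102.2,100,-20.4)"
```

```text
tilt radial -0.0555 tang -0.0132 r 600 joints [ 0.457  0.455 -0.145 -0.002 -1.028 -0.696]
t32.85 pos [589.8 112.8 132.5] jaw dir 166.2 w85.1 tool delta m [ 0.0078 -0.0095  0.0324]  roll 6.6 (or -173.4), j6 -0.70 tilt 3.27 F [-0.5 -0.2 -0.5]
```

>>> arm_command --commands '[0.004, -0.005, 0.01, 6.6, 0.003, -0.003, 0.02, 0, 0.001, -0.002, 0.025, 0, 0, 0, 0.025, 0, 0, 0, 0, 0]'

```text
clock: 33.35
position: [592.7, 100.7, 51.3]
ee_rot: [-0.572, 0.82, 0.005, -0.027]
contact_force: [-0.9, -0.0, 0.2]
gripper_width: 85.3
```

```bash
python3 -c "
from tr import *
tilt();plan(595.5,102.2,7,-20.4)
im=arm.get_image('wrist');cv2.imwrite('pics/w17.png',im[:,:,::-1])"
```

```text
tilt radial -0.0526 tang -0.0138 r 601 joints [ 0.437  0.547 -0.225 -0.001 -0.853 -0.789]
t33.35 pos [592.7 100.7  51.3] jaw dir 159.7 w85.3 tool delta m [-0.0041 -0.0038  0.0441]  roll 0.1 (or -179.9), j6 -0.79 tilt 3.12 F [-0.9 -0.   0.2]
```

View pics/w17.png

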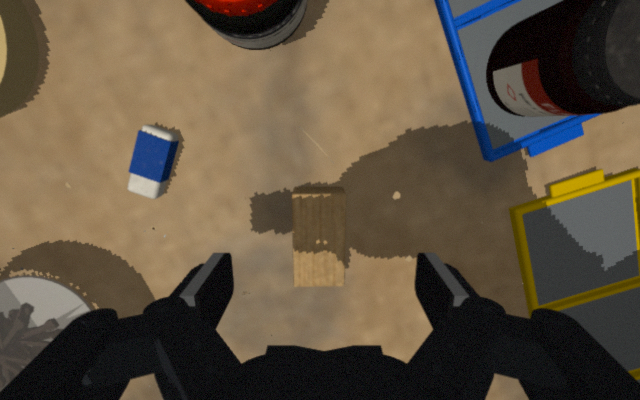

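>>> arm_command --commands '[-0.002, -0.002, 0.012, 0, -0.001, -0.001, 0.014, 0, 0, 0, 0.011, 0, 0, 0, 0.005, 0, 0, 0, 0, 0]'

```text
clock: 33.9
position: [599.1, 102.8, 11.7]
ee_rot: [-0.573, 0.819, 0.003, -0.022]
contact_force: [-0.6, -0.7, 0.8]
gripper_width: 85.6
```

```bash
python3 -c "
from tr import *
tilt();plan(595.5,102.2,7,-20.4)"
```

```text
tilt radial -0.0419 tang -0.0126 r 608 joints [ 0.437  0.604 -0.246  0.002 -0.765 -0.788]
t33.90 pos [599.1 102.8  11.7] jaw dir 159.9 w85.6 tool delta m [0.0016 0.003  0.0048]  roll 0.3 (or -179.7), j6 -0.79 tilt 2.51 F [-0.6 -0.7  0.8]
```

>>> arm_command --commands '[0.001, 0.003, 0.004, 0, 0, 0, 0.001, 0, 0, 0, 0, 0, 0, 0, 0, 0, 0, 0, 0, 0]'

```text
clock: 34.4
position: [596.2, 103.2, 7.5]
ee_rot: [-0.573, 0.819, 0.003, -0.021]
contact_force: [0.8, 0.3, 1.4]
gripper_width: 85.2
```

>>> arm_command --commands '[0, 0, 0, 0, 0, 0, 0, 0, 0, 0, 0, 0, 0, 0, 0, 0, 0, 0, 0, 0]' --jaw 0

```text
clock: 34.9
position: [597.0, 103.6, 9.0]
ee_rot: [-0.573, 0.819, 0.003, -0.02]
contact_force: [-0.5, 0.6, 0.5]
gripper_width: 30.2
```

>>> arm_command --commands '[0, 0, 0, 0, 0, 0, 0, 0, 0, 0, 0, 0, 0, 0, 0, 0, 0, 0, 0, 0]'

```text
clock: 35.4
position: [596.7, 103.4, 8.5]
ee_rot: [-0.573, 0.819, 0.003, -0.02]
contact_force: [-0.1, 0.2, 0.3]
gripper_width: 30.5
```

```bash
python3 -c "
from tr import *
tilt();plan(595.5,102.2,50,0)"
```

```text
tilt radial -0.0383 tang -0.0121 r 606 joints [ 0.439  0.604 -0.257  0.002 -0.75  -0.791]
t35.40 pos [596.7 103.4   8.5] jaw dir 159.9 w30.5 tool delta m [ 0.0028  0.0019 -0.0414]  roll -20.1 (or 159.9), j6 -0.79 tilt 2.3 F [-0.1  0.2  0.3]
```

>>> arm_command --commands '[0, 0, -0.01, 0, 0, 0, -0.02, 0, 0, 0, -0.025, -7, 0, 0, -0.02, -7, 0, 0, 0, -5]'

```text
clock: 35.9
position: [599.3, 104.5, 87.6]
ee_rot: [-0.705, 0.709, 0.006, -0.02]
contact_force: [1.0, 1.0, 0.1]
gripper_width: 30.9
```

```bash
python3 -c "
from tr import *
tilt();plan(433.5,258,80,0)"
```

```text
tilt radial -0.0400 tang -0.0130 r 608 joints [ 0.439  0.508 -0.186  0.003 -0.92  -0.447]
t35.90 pos [599.3 104.5  87.6] jaw dir 179.7 w30.9 tool delta m [-0.1528  0.1663  0.0107]  roll -0.3 (or 179.7), j6 -0.45 tilt 2.41 F [1.  1.  0.1]
```

>>> arm_command --commands '[-0.013, 0.015, 0, 0, -0.022, 0.024, 0, 0, -0.024, 0.026, 0, 0, -0.024, 0.026, 0, 0, -0.024, 0.026, 0, 0]'

```text
clock: 36.4
position: [483.9, 213.3, 94.2]
ee_rot: [-0.703, 0.711, 0.005, -0.016]
contact_force: [1.1, 0.5, -0.4]
gripper_width: 30.4
```

```bash
python3 -c "
from tr import *
tilt();plan(433.5,258,60,0)"
```

```text
tilt radial -0.0333 tang -0.0027 r 529 joints [ 0.718  0.383 -0.381 -0.01  -0.84  -0.723]
t36.40 pos [483.9 213.3  94.2] jaw dir 179.3 w30.4 tool delta m [-0.0447  0.0498  0.035 ]  roll -0.7 (or 179.3), j6 -0.72 tilt 1.92 F [ 1.1  0.5 -0.4]
```

>>> arm_command --commands '[-0.018, 0.02, 0.008, 0, -0.016, 0.017, 0.01, 0, -0.006, 0.007, 0.012, 0, 0, 0, 0.01, 0, 0, 0, 0, 0]'

```text
clock: 36.9
position: [435.9, 258.4, 58.3]
ee_rot: [-0.706, 0.709, 0.005, -0.012]
contact_force: [0.7, 0.1, -0.3]
gripper_width: 30.4
```

```bash
python3 -c "
from tr import *
tilt();plan(433.5,258,25,0)"
```

```text
tilt radial -0.0261 tang 0.0028 r 507 joints [ 0.849  0.4   -0.473 -0.016 -0.722 -0.841]
t36.90 pos [435.9 258.4  58.3] jaw dir 179.7 w30.4 tool delta m [0.0001 0.0016 0.0334]  roll -0.3 (or 179.7), j6 -0.84 tilt 1.51 F [ 0.7  0.1 -0.3]
```

>>> arm_command --commands '[0, 0.002, 0.01, 0, 0, 0, 0.012, 0, 0, 0, 0.008, 0, 0, 0, 0.004, 0, 0, 0, 0, 0]'

```text
clock: 37.4
position: [435.6, 256.8, 23.1]
ee_rot: [-0.704, 0.71, 0.004, -0.011]
contact_force: [-0.2, -0.5, 0.3]
gripper_width: 30.3
```

```bash
python3 -c "
from tr import *
tilt();plan(433.5,258,12,0)
im=arm.get_image('wrist');cv2.imwrite('pics/w18.png',im[:,:,::-1])"
```

```text
tilt radial -0.0238 tang 0.0031 r 506 joints [ 0.848  0.454 -0.507 -0.017 -0.631 -0.842]
t37.40 pos [435.6 256.8  23.1] jaw dir 179.5 w30.3 tool delta m [-0.0013  0.0019  0.0112]  roll -0.5 (or 179.5), j6 -0.84 tilt 1.38 F [-0.2 -0.5  0.3]
```

View pics/w18.png

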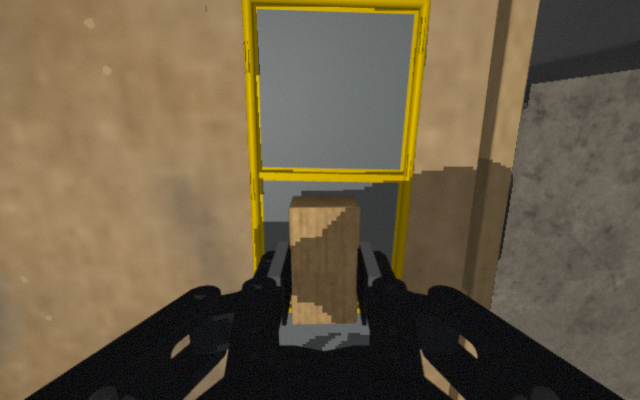

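Picture: the block is held flat over the middle yellow compartment, clear of the divider at y ≈ 175. Lowering.

>>> arm_command --commands '[-0.001, 0.002, 0.004, 0, 0, 0, 0.003, 0, 0, 0, 0.002, 0, 0, 0, 0.001, 0, 0, 0, 0, 0]'

```text
clock: 37.95
position: [434.1, 258.6, 13.7]
ee_rot: [-0.704, 0.71, 0.004, -0.01]
contact_force: [0.1, -0.4, 0.1]
gripper_width: 30.5
```

```bash
python3 -c "
from tr import *
tilt();plan(433.5,258,11.5,0)"
```

```text
tilt radial -0.0207 tang 0.0040 r 505 joints [ 0.853  0.469 -0.517 -0.018 -0.604 -0.846]
t37.95 pos [434.1 258.6  13.7] jaw dir 179.5 w30.5 tool delta m [0.0006 0.0006 0.0022]  roll -0.5 (or 179.5), j6 -0.85 tilt 1.21 F [ 0.1 -0.4  0.1]
```

>>> arm_command --commands '[0, 0, 0.002, 0, 0, 0, 0.001, 0, 0, 0, 0, 0, 0, 0, 0, 0, 0, 0, 0, 0]'

```text
clock: 38.45
position: [434.3, 259.0, 12.2]
ee_rot: [-0.704, 0.71, 0.004, -0.009]
contact_force: [0.3, 0.3, -0.3]
gripper_width: 30.2
```

>>> arm_command --commands '[0, 0, 0, 0, 0, 0, 0, 0, 0, 0, 0, 0, 0, 0, 0, 0, 0, 0, 0, 0]' --jaw 1

```text
clock: 38.95
position: [434.5, 259.1, 11.8]
ee_rot: [-0.704, 0.71, 0.004, -0.009]
contact_force: [0.0, -0.0, -0.1]
gripper_width: 85.7
```

>>> arm_command --commands '[0, 0, 0, 0, 0, 0, -0.015, 0, 0, 0, -0.03, 0, 0, 0, -0.035, 0, 0, 0, -0.02, 0]'

```text
clock: 39.45
position: [434.5, 257.8, 111.3]
ee_rot: [-0.704, 0.71, 0.004, -0.014]
contact_force: [0.1, 0.1, 0.2]
gripper_width: 85.2
```

```bash
python3 -c "
from tr import *
tilt();plan(673.7,24,120,-44)
ci=arm.camera_info('wrist');im=arm.get_image('wrist');T=ci['world_from_camera'];cv2.imwrite('pics/w19.png',im[:,:,::-1])
for a in arm.place_of('wrist','setting_block')[:2]:
  w=T[:3,:3]@a['centre']+T[:3,3];print(a['confidence'],w,comp(*YEL,w))
"
```

```text
tilt radial -0.0297 tang 0.0010 r 505 joints [ 0.851  0.324 -0.42  -0.013 -0.855 -0.85 ]
t39.45 pos [434.5 257.8 111.3] jaw dir 179.5 w85.2 tool delta m [ 0.232  -0.2408 -0.0116]  roll 43.5 (or -136.5), j6 -0.85 tilt 1.7 F [0.1 0.1 0.2]
0.75 [437.45940578 258.68220817   2.96194104] [3.83214213 0.90639358]
```

View pics/w19.png

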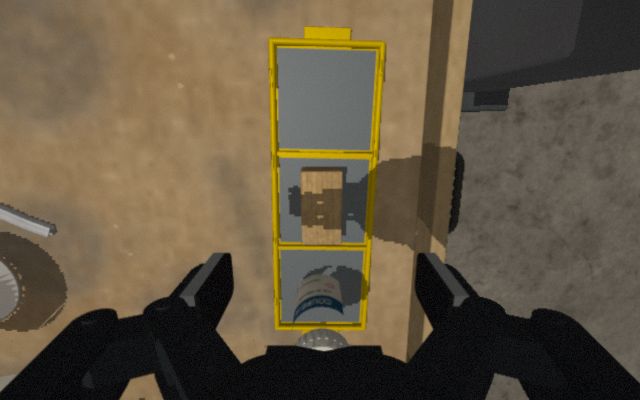

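Picture: the block lies flat in the middle compartment at (323,205), and the bottle still stands. Now the eraser.

>>> arm_command --commands '[0.016, -0.017, -0.005, 0, 0.024, -0.025, -0.005, 0, 0.026, -0.027, 0, 0, 0.026, -0.027, 0, 0, 0.026, -0.027, 0, 0]'

```text
clock: 40.05
position: [557.5, 138.7, 117.9]
ee_rot: [0.707, -0.707, -0.005, 0.014]
contact_force: [0.5, -0.0, -0.1]
gripper_width: 85.5
```

>>> arm_command --commands '[0.026, -0.027, 0, 0, 0.026, -0.027, 0, 0, 0.022, -0.023, 0, 0, 0.012, -0.012, 0, 0, 0, 0, 0, 0]'

```text
clock: 40.55
position: [649.1, 44.1, 108.1]
ee_rot: [-0.705, 0.709, 0.008, -0.018]
contact_force: [-1.1, 1.1, -0.7]
gripper_width: 85.6
```

```bash
python3 -c "
from tr import *
tilt();plan(673.7,24,120,-44)"
```

```text
tilt radial -0.0384 tang -0.0117 r 651 joints [ 0.317  0.547 -0.052  0.002 -1.012 -0.324]
t40.55 pos [649.1  44.1 108.1] jaw dir 179.6 w85.6 tool delta m [ 0.0202 -0.0242 -0.0125]  roll 43.6 (or -136.4), j6 -0.32 tilt 2.3 F [-1.1  1.1 -0.7]
```

>>> arm_command --commands '[0.01, -0.012, 0, 0, 0.01, -0.012, 0, 0, 0, 0, 0, 8.5, 0, 0, 0, 8.5, 0, 0, 0, 8.5]'

```text
clock: 41.05
position: [670.7, 24.1, 102.2]
ee_rot: [-0.527, 0.849, 0.006, -0.024]
contact_force: [0.5, -0.1, 0.5]
gripper_width: 85.1
```

>>> arm_command --commands '[0, 0, 0, 8.5, 0, 0, 0, 8.5, 0, 0, 0, 0, 0, 0, 0, 0, 0, 0, 0, 0]'

```text
clock: 41.55
position: [668.8, 25.9, 99.7]
ee_rot: [-0.398, 0.917, 0.003, -0.027]
contact_force: [-0.3, -1.0, 0.9]
gripper_width: 85.4
```

```bash
python3 -c "
from tr import *
tilt();plan(673.7,24,60,-44)
ci=arm.camera_info('wrist');im=arm.get_image('wrist');T=ci['world_from_camera'];cv2.imwrite('pics/w20.png',im[:,:,::-1])
for a in arm.place_of('wrist','eraser')[:2]:
  w=T[:3,:3]@a['centre']+T[:3,3];print(a['confidence'],w)
for a in arm.regions_of('wrist','eraser')[:1]:
  m=a['mask'];ys,xs=np.nonzero(m);wb=at_z(ci,np.c_[xs,ys],12)[:,:2]
  (c,s,an)=cv2.minAreaRect(wb.astype(np.float32));print(a['confidence'],c,s,an,xs.mean(),ys.mean())
"
```

```text
tilt radial -0.0519 tang -0.0129 r 669 joints [ 0.28   0.59   0.005  0.    -1.039 -1.033]
t41.55 pos [668.8  25.9  99.7] jaw dir 136.8 w85.4 tool delta m [-0.0038 -0.006   0.0394]  roll 0.8 (or -179.2), j6 -1.03 tilt 3.06 F [-0.3 -1.   0.9]
0.7 [670.54022378  23.21673892  -1.54214734]
0.87 (672.1085205078125, 23.3756103515625) (43.044010162353516, 18.595136642456055) 47.00015640258789 315.52039151712887 211.1215334420881
```

View pics/w20.png

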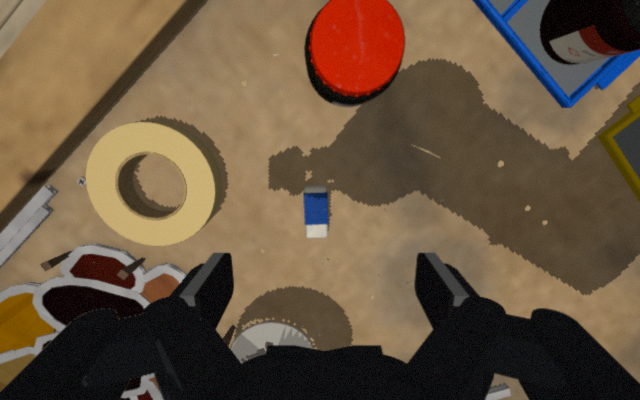

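>>> arm_command --commands '[-0.001, -0.004, 0.02, 0.5, -0.001, -0.002, 0.025, 0, 0, 0, 0.025, 0, 0, 0, 0.01, 0, 0, 0, 0, 0]'

```text
clock: 42.2
position: [672.8, 22.0, 19.7]
ee_rot: [-0.395, 0.919, 0.002, -0.024]
contact_force: [0.3, 0.5, 0.6]
gripper_width: 85.2
```

```bash
python3 -c "
from tr import *
tilt();plan(672,23.5,4,-43.2)"
```

```text
tilt radial -0.0459 tang -0.0126 r 673 joints [ 0.273  0.68  -0.056  0.002 -0.883 -1.034]
t42.20 pos [672.8  22.   19.7] jaw dir 136.5 w85.2 tool delta m [-0.0012  0.0012  0.0157]  roll -0.3 (or 179.7), j6 -1.03 tilt 2.73 F [0.3 0.5 0.6]
```

>>> arm_command --commands '[-0.001, 0.001, 0.006, 0, 0, 0, 0.005, 0, 0, 0, 0.003, 0, 0, 0, 0.001, 0, 0, 0, 0, 0]'

```text
clock: 42.7
position: [674.6, 23.9, 7.4]
ee_rot: [-0.395, 0.918, 0.002, -0.021]
contact_force: [0.1, 0.2, -0.3]
gripper_width: 85.1
```

```bash
python3 -c "
from tr import *
tilt();plan(672,23.5,4,-43.2)
im=arm.get_image('wrist');cv2.imwrite('pics/w21.png',im[:,:,::-1])"
```

```text
tilt radial -0.0394 tang -0.0119 r 675 joints [ 0.275  0.694 -0.064  0.003 -0.853 -1.035]
t42.70 pos [674.6  23.9   7.4] jaw dir 136.6 w85.1 tool delta m [0.002  0.0015 0.0036]  roll -0.2 (or 179.8), j6 -1.04 tilt 2.36 F [ 0.1  0.2 -0.3]
```

View pics/w21.png

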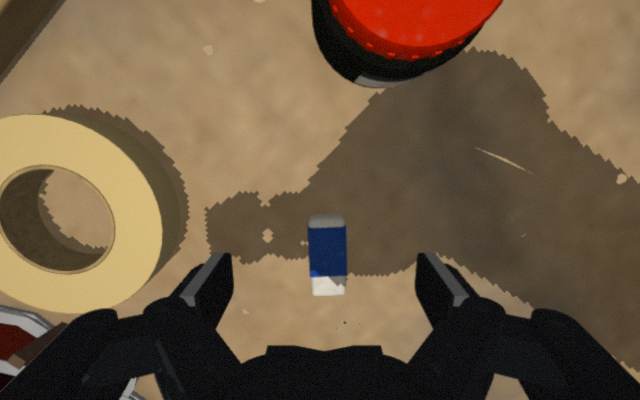

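>>> arm_command --commands '[0.002, 0.001, 0.003, 0, 0, 0, 0.001, 0, 0, 0, 0, 0, 0, 0, 0, 0, 0, 0, 0, 0]'

```text
clock: 43.25
position: [672.6, 23.1, 4.2]
ee_rot: [-0.395, 0.918, 0.001, -0.02]
contact_force: [0.8, 0.0, 0.2]
gripper_width: 85.4
```

```bash
python3 -c "
from tr import *
tilt();plan(672,23.5,4,-43.2)"
```

```text
tilt radial -0.0379 tang -0.0117 r 673 joints [ 0.275  0.695 -0.073  0.003 -0.842 -1.035]
t43.25 pos [672.6  23.1   4.2] jaw dir 136.6 w85.4 tool delta m [0.0001 0.0007 0.0002]  roll -0.2 (or 179.8), j6 -1.03 tilt 2.27 F [0.8 0.  0.2]
```

>>> arm_command --commands '[0, 0, 0, 0, 0, 0, 0, 0, 0, 0, 0, 0, 0, 0, 0, 0, 0, 0, 0, 0]' --jaw 0

```text
clock: 43.75
position: [673.1, 23.1, 4.8]
ee_rot: [-0.395, 0.918, 0.001, -0.019]
contact_force: [-1.2, -0.9, 0.5]
gripper_width: 16.6
```

>>> arm_command --commands '[0, 0, 0, 0, 0, 0, 0, 0, 0, 0, 0, 0, 0, 0, 0, 0, 0, 0, 0, 0]'

```text
clock: 44.25
position: [672.9, 23.1, 4.6]
ee_rot: [-0.395, 0.918, 0.001, -0.02]
contact_force: [-0.3, 0.7, 0.6]
gripper_width: 16.8
```

```bash
python3 -c "
from tr import *
tilt();plan(672,23.5,60,0)
im=arm.get_image('wrist');cv2.imwrite('pics/w22.png',im[:,:,::-1])"
```

```text
tilt radial -0.0373 tang -0.0117 r 673 joints [ 0.275  0.695 -0.073  0.003 -0.842 -1.035]
t44.25 pos [672.9  23.1   4.6] jaw dir 136.6 w16.8 tool delta m [ 0.0023  0.0019 -0.0554]  roll -43.4 (or 136.6), j6 -1.03 tilt 2.24 F [-0.3  0.7  0.6]
```

View pics/w22.png

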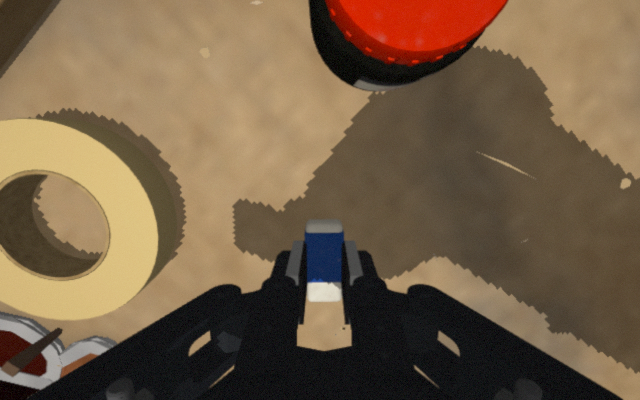

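>>> arm_command --commands '[0, 0, -0.01, 0, 0, 0, -0.02, 0, 0, 0, -0.025, -8.5, 0, 0, -0.025, -8.5, 0, 0, -0.01, -8.5]'

```text
clock: 44.8
position: [675.2, 23.8, 97.4]
ee_rot: [-0.592, 0.806, 0.006, -0.021]
contact_force: [-0.0, 0.1, -0.6]
gripper_width: 16.4
```

>>> arm_command --commands '[0, 0, 0, -8.5, 0, 0, 0, -8.5, 0, 0, 0, 0, 0, 0, 0, 0, 0, 0, 0, 0]'

```text
clock: 45.3
position: [677.4, 24.3, 104.4]
ee_rot: [-0.704, 0.71, 0.007, -0.016]
contact_force: [0.3, 0.4, -1.0]
gripper_width: 16.8
```

```bash
python3 -c "
from tr import *
tilt();plan(430.9,177,80,0)
im=arm.get_image('wrist');cv2.imwrite('pics/w23.png',im[:,:,::-1])"
```

```text
tilt radial -0.0330 tang -0.0115 r 678 joints [ 0.275  0.59   0.016  0.004 -1.032 -0.286]
t45.30 pos [677.4  24.3 104.4] jaw dir 179.5 w16.8 tool delta m [-0.1509  0.2469  0.0305]  roll -0.5 (or 179.5), j6 -0.29 tilt 2.0 F [ 0.3  0.4 -1. ]
```

View pics/w23.png

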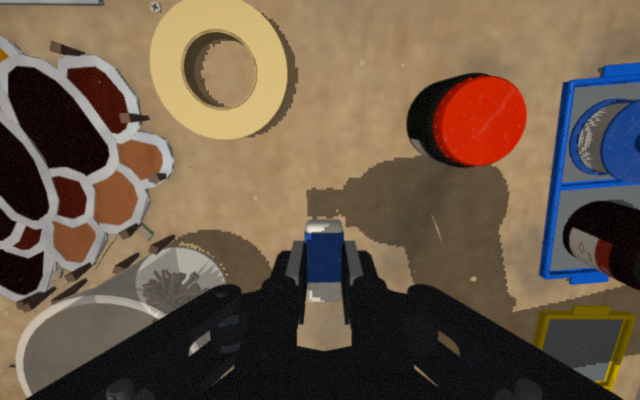

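>>> arm_command --commands '[-0.01, 0.017, 0, 0, -0.015, 0.025, 0, 0, -0.017, 0.028, 0, 0, -0.017, 0.028, 0, 0, -0.017, 0.028, 0, 0]'

```text
clock: 45.85
position: [551.0, 101.5, 105.1]
ee_rot: [-0.699, 0.714, 0.007, -0.017]
contact_force: [-0.2, 1.4, 0.1]
gripper_width: 16.6
```

>>> arm_command --commands '[-0.017, 0.028, 0, 0, -0.017, 0.028, 0, 0, -0.015, 0.025, 0.005, 0, -0.01, 0.016, 0.01, 0, 0, 0, 0.005, 0]'

```text
clock: 46.35
position: [448.5, 165.7, 88.2]
ee_rot: [-0.698, 0.716, 0.007, -0.016]
contact_force: [0.3, -1.3, -0.6]
gripper_width: 16.7
```

```bash
python3 -c "
from tr import *
tilt();plan(430.9,177,30,0)"
```

```text
tilt radial -0.0346 tang -0.0010 r 478 joints [ 0.688  0.319 -0.506 -0.015 -0.779 -0.701]
t46.35 pos [448.5 165.7  88.2] jaw dir 178.6 w16.7 tool delta m [-0.0117  0.016   0.0586]  roll -1.4 (or 178.6), j6 -0.70 tilt 1.98 F [ 0.3 -1.3 -0.6]
```

>>> arm_command --commands '[-0.006, 0.008, 0.012, -1.4, -0.005, 0.007, 0.016, 0, 0, 0, 0.018, 0, 0, 0, 0.01, 0, 0, 0, 0, 0]'

```text
clock: 46.85
position: [434.8, 177.0, 31.2]
ee_rot: [-0.706, 0.708, 0.006, -0.014]
contact_force: [-0.1, -0.6, -0.1]
gripper_width: 16.9
```

```bash
python3 -c "
from tr import *
tilt();plan(430.9,177,8,0)
im=arm.get_image('wrist');cv2.imwrite('pics/w24.png',im[:,:,::-1])"
```

```text
tilt radial -0.0310 tang -0.0002 r 469 joints [ 0.727  0.399 -0.583 -0.018 -0.618 -0.714]
t46.85 pos [434.8 177.   31.2] jaw dir 179.9 w16.9 tool delta m [-0.0002  0.0032  0.0233]  roll -0.1 (or 179.9), j6 -0.71 tilt 1.77 F [-0.1 -0.6 -0.1]
```

View pics/w24.png

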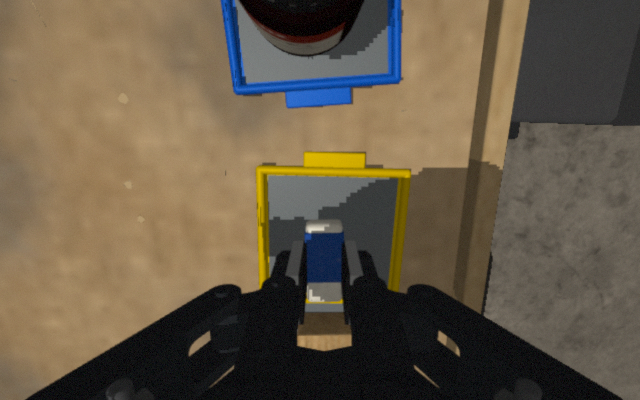

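Picture: the eraser is over the free yellow compartment, between walls at x ≈ 265 and 400. Lowering.

>>> arm_command --commands '[0, 0.003, 0.008, 0, 0, 0.001, 0.007, 0, 0, 0, 0.005, 0, 0, 0, 0.002, 0, 0, 0, 0, 0]'

```text
clock: 47.4
position: [432.2, 177.6, 9.7]
ee_rot: [-0.706, 0.708, 0.005, -0.012]
contact_force: [-0.0, 0.6, -0.2]
gripper_width: 16.6
```

```bash
python3 -c "
from tr import *
tilt();plan(430.9,177,7.6,0)"
```

```text
tilt radial -0.0257 tang 0.0012 r 467 joints [ 0.732  0.434 -0.609 -0.019 -0.552 -0.719]
t47.40 pos [432.2 177.6   9.7] jaw dir 179.8 w16.6 tool delta m [0.0006 0.0013 0.0022]  roll -0.2 (or 179.8), j6 -0.72 tilt 1.48 F [-0.   0.6 -0.2]
```

>>> arm_command --commands '[0, 0, 0.0015, 0, 0, 0, 0.001, 0, 0, 0, 0, 0, 0, 0, 0, 0, 0, 0, 0, 0]'

```text
clock: 47.9
position: [432.6, 177.9, 8.1]
ee_rot: [-0.706, 0.708, 0.005, -0.011]
contact_force: [0.6, -0.2, -0.6]
gripper_width: 16.7
```

>>> arm_command --commands '[0, 0, 0, 0, 0, 0, 0, 0, 0, 0, 0, 0, 0, 0, 0, 0, 0, 0, 0, 0]' --jaw 0.42

```text
clock: 48.4
position: [432.8, 178.1, 8.0]
ee_rot: [-0.706, 0.708, 0.005, -0.011]
contact_force: [-0.2, -0.4, -0.4]
gripper_width: 35.7
```

```bash
python3 -c "
from tr import *
tilt();plan(430.9,177,80,0)
im=arm.get_image('wrist');cv2.imwrite('pics/w25.png',im[:,:,::-1])"
```

```text
tilt radial -0.0236 tang 0.0017 r 468 joints [ 0.732  0.437 -0.61  -0.018 -0.545 -0.719]
t48.40 pos [432.8 178.1   8. ] jaw dir 179.9 w35.7 tool delta m [ 0.0017  0.0035 -0.0719]  roll -0.1 (or 179.9), j6 -0.72 tilt 1.36 F [-0.2 -0.4 -0.4]
```

View pics/w25.png

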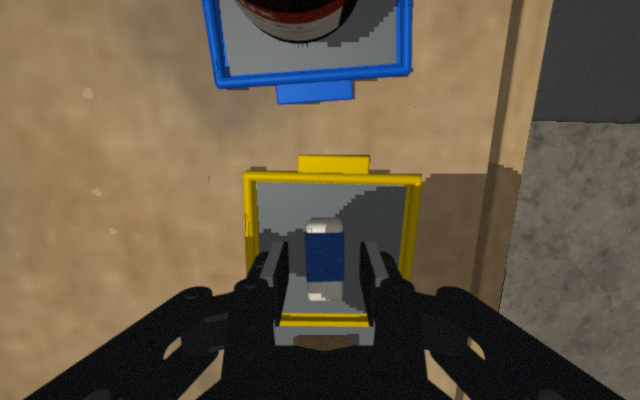

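The eraser is released and lies flat. I'll lift straight up, then back off far enough for a final look.

>>> arm_command --commands '[0, 0, -0.01, 0, 0, 0, -0.025, 0, 0, 0, -0.035, 0, 0, 0, -0.04, 0, 0, 0, -0.03, 0]'

```text
clock: 48.95
position: [433.7, 177.1, 151.0]
ee_rot: [-0.706, 0.708, 0.006, -0.016]
contact_force: [-0.2, 0.1, -0.9]
gripper_width: 36.2
```

>>> arm_command --commands '[-0.01, -0.01, -0.03, 0, -0.02, -0.02, -0.04, 0, -0.02, -0.03, -0.03, 0, -0.02, -0.02, 0, 0, 0, 0, 0, 0]'

```text
clock: 49.45
position: [519.2, 249.4, 263.0]
ee_rot: [-0.706, 0.708, 0.005, -0.008]
contact_force: [-1.4, -0.9, -1.7]
gripper_width: 36.0
```

```bash
python3 -c "
from tr import *
tilt();plan(430.9,177,80,0)
for c in ('top','scene','wrist'):
  ci=arm.camera_info(c);im=arm.get_image(c);T=ci['world_from_camera'];cv2.imwrite('pics/f_%s.png'%c,im[:,:,::-1])
  for n,tr in (('flux_jar',BLUE),('solder_reel',BLUE),('cutting_oil',YEL),('setting_block',YEL),('eraser',YEL),('patina_jar',None)):
    for a in arm.place_of(c,n)[:1]:
      w=T[:3,:3]@a['centre']+T[:3,3];print(c,n,round(a['confidence'],2),w.round(1),comp(*tr,w).round(1) if tr else '')
print(arm.read_state()['clock'])
"
```

```text
tilt radial -0.0191 tang 0.0033 r 576 joints [ 0.724  0.291 -0.047 -0.009 -1.25  -0.725]
t49.45 pos [519.2 249.4 263. ] jaw dir 179.8 w36.0 tool delta m [0.0717 0.0846 0.185 ]  roll -0.2 (or 179.8), j6 -0.72 tilt 1.11 F [-1.4 -0.9 -1.7]
top flux_jar 0.68 [445.1  53.3   3.2] [ 4.4 42.5]
top solder_reel 0.89 [451.3 -27.9   2. ] [  4.7 -39. ]
top setting_block 0.73 [432.5 255.3   0.5] [-1.  -2.6]
top eraser 0.77 [433.3 180.1   6.7] [  2.2 -77.8]
top patina_jar 0.95 [581.4 -38.7   2.3] 
scene flux_jar 0.82 [441.   50.3   2.7] [ 0.1 39.8]
scene solder_reel 0.61 [433.8 337.6   2.3] [ 13.4 326.9]
scene setting_block 0.84 [433.3 256.5   6.7] [-0.3 -1.4]
scene eraser 0.54 [4.364e+02 1.772e+02 3.000e-01] [  5.4 -80.5]
scene patina_jar 0.62 [576.  -40.4   1. ] 
wrist flux_jar 0.58 [ 8.058e+02  2.258e+02 -4.000e-01] [376.5 188.7]
wrist cutting_oil 0.81 [435.8 341.1   1.7] [-0.5 83.2]
wrist setting_block 0.85 [434.7 259.3   2.8] [1.  1.4]
wrist eraser 0.8 [430.3 177.5   0.8] [ -0.7 -80.5]
50.5
```

View pics/f_wrist.png

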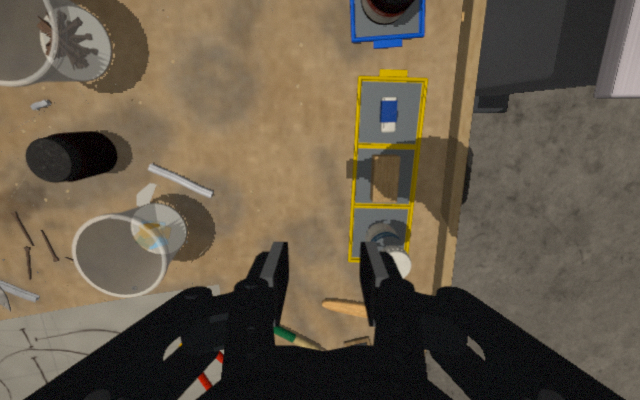

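View pics/f_scene.png

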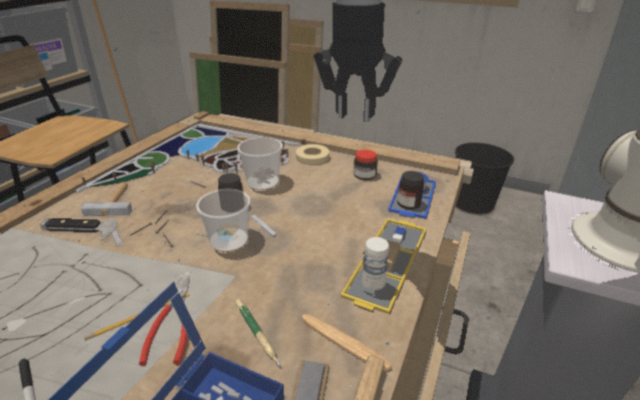

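View pics/f_top.png

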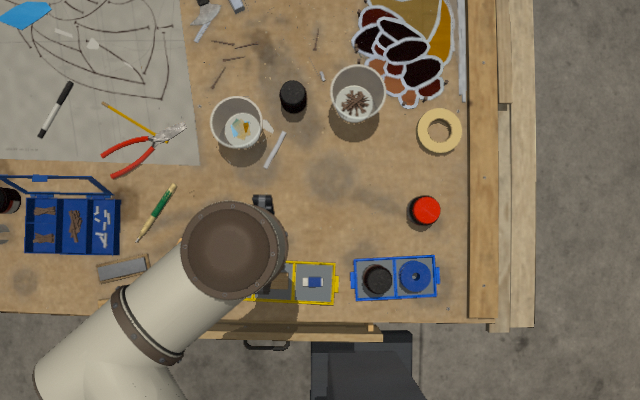

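All five things are in their compartments, and the red-capped jar has not moved (top pixel (426,210), same as at the start). The arm is clear, so I'm handing in.

```bash
python3 -c "
from bench import arm
print(arm.job_done())"
```

```text
the job is handed in; nothing more can be done
None
```

I made up both kits and handed the job in at about 50.5 s; no verdict was reported. The flux jar and solder reel are in the blue tray. The cutting oil, beech block and eraser each have their own compartment in the yellow tray.

**Placement:** in the final pictures from the three cameras, every thing's credible centre estimates lie within about 6 mm of its compartment centre, where 32 mm is allowed. All of them look upright or flat. I set the jar and bottle down until they met the tray floor, and only then released them.

**Red-capped jar:** it stands at about (581, -39) mm, against (583, -41) to (580, -40) mm at the start, and at the same pixel in the top picture.

**Checks that disagreed or could not be made:**
- In the final scene picture the network gave the bottle's place for the reel. In the final wrist picture it reported the look-alike jar at (806, 226) mm as the flux jar. The other pictures contradict both, so I disregarded them.
- In the final top picture the arm hid the bottle. I confirmed it from the wrist picture, and it also shows standing in the scene picture.
- The reel was confirmed only from the final top picture and earlier wrist pictures.
- The tool drifted up to 4.7 degrees off vertical during the moves. It was within about 2.5 degrees at every grasp and release.

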